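Grease the corner seam of a propped loaf tin

TASK

Take the round-nosed greasing pen from its stand and dip its nose well down into the low ramekin. Then, leaning the pen in under the tin's overhanging wall, run the nose slowly (a few centimetres a second) and lightly along the tin's inside floor seam: first the whole upper long seam from the end nearer the robot to the far corner, then on down the far short seam to its lower end. Hang the pen back in its own stand and leave the flat brush, the tall beaker and everything else where they are.

Things in the scene. Friction and masses are not known exactly. Their poses are not given: they have to be found in the camera images.
- pen: Greasing pen, about 166 mm long, hanging upright with its nose down. Origin: centre of the underside of its black square collar (40 x 40 x 6 mm), z along the pen towards the handle. Above the collar a brown wooden handle 18 x 18 mm square (faces along x and y) from z = 6 to 65 mm; below it a steel shaft 14 mm in diameter down to z = -70 mm, then the white nose, 11 mm thick. Mass about 0.1 kg.
- pen_nose (a point): Centre of the pen's white ball nose (radius 6 mm), on the pen axis 95 mm below the collar's underside. The nose is sprung: it gives up to 10 mm along the pen with about 0.5 to 2 N. Axes as the pen's.
- pen_stand: Fixed steel fork stand of the pen, base 110 x 80 mm. Origin: on the table, straight below where the pen hangs. Two level prongs along x (-30 to 30 mm), 24 mm apart in y, open to -x, top at z = 125 mm; post behind at x = 38 to 54 mm, no higher. The collar rests on the prongs, the shaft in the gap; the pen lifts straight up and is lowered straight down.
- flat_brush: Flat brush with a collar like the pen's but a broad handle (30 x 14 mm) and, below, a flat head 38 mm wide. Same origin. To be left alone.
- brush_stand: Fixed fork stand of the flat brush, the same as the pen's.
- ramekin: Low open ramekin, white ceramic, 74 mm across the rim and 50 mm tall, wall 4 mm, narrower towards the foot. Origin: centre of its underside.
- ramekin_rim (a point): Centre of the ramekin's mouth, 50 mm above the table.
- beaker: Tall open white ceramic beaker, 72 mm across and 105 mm tall. Origin: centre of its underside. To be left alone.
- tin: Dark steel loaf tin, 120 (x) x 210 (y) x 60 (z) mm outside, wall and floor 4 mm, rim bead 6 mm thick. Fixed in a low rack, propped up at 30 degrees, so its mouth (tin's +z) looks up and to one side and its upper long wall (+x side) overhangs the seam at its foot. Origin: centre of its outer underside; +x points up the slope, -y to the end farther from the robot.
- seam_start (a point): Inside corner point where floor, upper long wall and the end wall nearer the robot meet. Axes as the tin's. The upper long seam runs from here 202 mm along the tin's -y.
- seam_corner (a point): Inside corner point where floor, upper long wall and far end wall meet. Axes as the tin's. The far short seam runs from here 112 mm along the tin's -x, down the slope.
- seam_finish (a point): Inside corner point where floor, far end wall and lower long wall meet: the lower end of the short seam. Axes as the tin's.
- cake_ring_top (a point): Steel cake ring standing on the table, 80 mm across, 40 mm tall; this point is the centre of its top. To be left alone.
- spatula: Spatula lying on the table beyond the stands. Origin at its underside. To be left alone.
- spice_jar: Glass jar with a steel lid, 52 mm across, 75 mm tall. Origin: centre of its underside. To be left alone.
- water_bottle: Closed water bottle, 64 mm across, 190 mm tall. Origin: centre of its underside. To be left alone.
- dough_cutter: Steel dough cutter with a wooden grip, lying flat. To be left alone.
Things that resemble listed ones, but are neither listed nor needed, are in the scene too. What is shaped like the pen but red or yellow is not meant. Leave any green or yellow look-alike of the pen_stand alone.

How it is judged:
On the way, in this order (a step that is already met when the one before it is completed fails the run):
1. the greasing pen is lifted clear of its stand by the gripper (distance of pen from where it was at the start of the episode above 0.05 m and contact force between the fingers and pen above 0.5 N), for 0.1 s.
2. the held pen's nose is dipped in the ramekin, at least 15 mm below the rim (horizontal distance between pen_nose and ramekin_rim below 0.03 m and z of pen_nose in the frame of ramekin_rim below -0.015 m and contact force between the fingers and pen above 0.5 N), for 0.2 s.
3. the nose touches the upper long seam at its start, within 30 mm of the end wall nearer the robot (nose centre within 14 mm of the long wall and 13 mm of the tin's floor) (contact force between pen and tin above 0.1 N and contact force between the fingers and pen above 0.5 N and x of pen_nose in the frame of seam_corner between -0.014 and 0 m and z of pen_nose in the frame of seam_corner between 0 and 0.013 m and y of pen_nose in the frame of seam_corner between 0.172 and 0.202 m), for 0.05 s.
4. the nose, still touching the tin along the upper long seam (same tolerances), passes 138 +- 12 mm from the far corner (contact force between pen and tin above 0.1 N and contact force between the fingers and pen above 0.5 N and x of pen_nose in the frame of seam_corner between -0.014 and 0 m and z of pen_nose in the frame of seam_corner between 0 and 0.013 m and y of pen_nose in the frame of seam_corner between 0.126 and 0.15 m), for 0.05 s.
5. the nose, still touching the tin along the upper long seam (same tolerances), passes 95 +- 12 mm from the far corner (contact force between pen and tin above 0.1 N and contact force between the fingers and pen above 0.5 N and x of pen_nose in the frame of seam_corner between -0.014 and 0 m and z of pen_nose in the frame of seam_corner between 0 and 0.013 m and y of pen_nose in the frame of seam_corner between 0.083 and 0.107 m), for 0.05 s.
6. the nose, still touching the tin along the upper long seam (same tolerances), passes 52 +- 12 mm from the far corner (contact force between pen and tin above 0.1 N and contact force between the fingers and pen above 0.5 N and x of pen_nose in the frame of seam_corner between -0.014 and 0 m and z of pen_nose in the frame of seam_corner between 0 and 0.013 m and y of pen_nose in the frame of seam_corner between 0.04 and 0.064 m), for 0.05 s.
7. the nose touches in the far upper corner (within 16 mm of the end wall) (contact force between pen and tin above 0.1 N and contact force between the fingers and pen above 0.5 N and x of pen_nose in the frame of seam_corner between -0.014 and 0 m and z of pen_nose in the frame of seam_corner between 0 and 0.013 m and y of pen_nose in the frame of seam_corner between 0 and 0.016 m), for 0.05 s.
8. the nose, touching the tin along the far short seam (centre within 14 mm of the end wall and 13 mm of the floor), passes 40 +- 9 mm down from the corner (contact force between pen and tin above 0.1 N and contact force between the fingers and pen above 0.5 N and y of pen_nose in the frame of seam_corner between 0 and 0.014 m and z of pen_nose in the frame of seam_corner between 0 and 0.013 m and x of pen_nose in the frame of seam_corner between -0.049 and -0.031 m), for 0.05 s.
9. the nose, touching the tin along the far short seam (centre within 14 mm of the end wall and 13 mm of the floor), passes 68 +- 9 mm down from the corner (contact force between pen and tin above 0.1 N and contact force between the fingers and pen above 0.5 N and y of pen_nose in the frame of seam_corner between 0 and 0.014 m and z of pen_nose in the frame of seam_corner between 0 and 0.013 m and x of pen_nose in the frame of seam_corner between -0.077 and -0.059 m), for 0.05 s.
10. the nose touches the lower end of the short seam, within 25 mm of the low wall (contact force between pen and tin above 0.1 N and contact force between the fingers and pen above 0.5 N and y of pen_nose in the frame of seam_corner between 0 and 0.014 m and z of pen_nose in the frame of seam_corner between 0 and 0.013 m and x of pen_nose in the frame of seam_corner between -0.112 and -0.087 m), for 0.05 s.
At the end, for the whole second after the job is handed in: The pen hangs upright and still in its own stand (collar on both prongs, within 20 mm along and 12 mm across, height within 5 mm, within 7 degrees of vertical), the flat brush hangs likewise in its stand, and the ramekin stands upright within 40 mm of where it was (x of pen in the frame of pen_stand between -0.02 and 0.02 m and y of pen in the frame of pen_stand between -0.012 and 0.012 m and z of pen in the frame of pen_stand between 0.12 and 0.13 m and angle between each of pen, flat_brush's own z axis and vertical below 0.12 rad and linear speed of pen below 0.02 m/s and x of flat_brush in the frame of brush_stand between -0.02 and 0.02 m and y of flat_brush in the frame of brush_stand between -0.012 and 0.012 m and z of flat_brush in the frame of brush_stand between 0.12 and 0.13 m and distance of ramekin from where it was at the start of the episode below 0.04 m and angle between ramekin's own z axis and vertical below 0.1 rad); the robot touches nothing.
It fails at once if the touching nose goes along a seam faster than 0.12 m/s (z of pen_nose in the frame of seam_corner between 0 and 0.013 m and y of pen_nose in the frame of seam_corner between 0 and 0.202 m and x of pen_nose in the frame of seam_corner between -0.112 and 0 m and (x of pen_nose in the frame of seam_corner above -0.014 m or y of pen_nose in the frame of seam_corner below 0.014 m) and contact force between pen and tin above 0.1 N and linear speed of pen above 0.12 m/s).
It fails at once if the pen or the robot is pressed against the tin with more than 25 N (contact force between any of pen, the arm, the fingers and tin above 25 N).
It fails at once if a bystander (flat brush, beaker, cake ring, spatula, jar, bottle, dough cutter) is moved more than 30 mm, or the ramekin more than 40 mm (distance of any of flat_brush, beaker, cake_ring_top, spatula, spice_jar, water_bottle, dough_cutter from where it was at the start of the episode above 0.03 m or distance of ramekin from where it was at the start of the episode above 0.04 m).
It also fails if it takes over 72 s, if anything falls off the work surface, if the arm or the gripper's body presses on something with over 40 N, if the wrist force passes 120 N, or if a joint passes its speed limit or range.

ROBOT

A 6-joint arm with a two-finger parallel gripper is mounted at the origin on the work surface. World frame = base frame: x ahead of the robot, y to its left, z up, the work surface at z = 0. Lengths are in m, angles in rad, forces in N, time in s.
With the tool pointing down it reaches from about 0.35 to 0.775 m from the base axis. Payload 5.5 kg.
Tool frame: the origin (TCP) lies at the very end of the fingers, on their centre line; the grasp point (between the pads) lies env.hold_point_z behind it (env.hold_point_z is the distance from the TCP to the grasp point, in m); z points along the fingers, y is the line along which they close (so a half turn about z gives the same grasp; the last joint's range is limited). The gripper opens to 85 mm and grips with 20 to 120 N. Pads are 22 mm wide; open, the fingers measure 114 mm over their backs; the gripper's body (76 mm by 85 mm) begins 54 mm behind the grasp point. The pads swing forward as they close: fully open they stand 13 mm farther back than shut.
Start: joints at [1.189, 0.313, 0.046, 1.304, 0, 1.431], TCP at [0.138, 0.558, 0.231] pointing down, gripper open.
Joint ranges: [-2.76, 2.76], [-0.86, 1.69], [-1.03, 1.26], [-2.2, 2.34], [-1.47, 1.5], [-3.14, 3.14]. Speed limits (rad/s): [2.57, 2.57, 3.14, 3.14, 3.14, 3.14].

INTERFACE

Orientations are given as a unit quaternion [w, x, y, z].
In Python, from workcell import env gives the robot as it stands.
- The arm moves only by the tool carry_out, never from a script. Its argument "steps" is a list of rows, each a list of 3 entries, a list of its own where there are three numbers: the turn, a rotation vector about the tool's x, y, z in degrees, then the shift along the tool's x, y, z in cm, then the closure in counts, from 0 (fully open) to 255 (shut). A call has exactly 8 rows; each row is the pose to reach, as a shift and turn from the pose commanded when the call began, along the tool's axes at that moment; what a row does not reach only later rows make up. A row lasts 1/8 s, in which the tool goes at most 62.5 mm and 10.7 degrees, less where a joint would pass 70% of its speed; a pose out of reach is approached as far as the arm can. A call with a gripper value outside its range is refused whole. The fingers move at their own pace and stop on an object; "force" is the grip in N (left out, the last holds). Time passes only in rows, so rows that repeat a pose let the fingers close, or fill a call up. It gives the time, the measured TCP pose, the force, the opening and the grip force at its end, in the units of the state.
- env.get_state(): the state, without advancing time (a new reading comes with each control period).
- env.read_camera(name): name is "scene" or "side" or "wrist"; returns (picture, depth): 480x640x3 uint8, red, green, blue; 480x640 float32, m along the optical axis (not along the pixel's ray), 0 where there is no reading.
- env.get_calibration(name): a dict with "fx", "fy", "cx", "cy" (pixels), "D" ([k1, k2, p1, p2, k3] as OpenCV has them; the pictures are not rectified), "origin" and "orientation" of the camera in the world. Camera axes: x right, y up, looking along -z (the intrinsics and any distortion apply to the point x, -y, -z); pixel columns grow to the right and rows downward; lengths in m; the calibration is good to about 2 mm. A picture is of the moment at which its call begins: read the wrist's pose just before it. get_calibration takes no time and is no camera call; for the wrist camera it gives the pose at the moment of the call.
- env.hand_in(): hands the job in; it is judged then, once.
The state is a dict: "clock": time; "joint_pos": joint angles; "qvel": joint speeds; "tau": joint torques, N m; "tcp_pos": TCP position; "orientation": TCP orientation; "wrist_force": force on the tool from outside, world axes, zero at the start; "ft_torque": the same for the moment, N m; "finger_gap": finger opening in m; "grip_force": force on a finger pad.
Only numpy, scipy, OpenCV 4.12 (cv2) and the standard library are available. Lean on these libraries where they do the work, as an engineer would, in place of code of your own. Each camera call takes 0.05 s, during which the arm holds its last target. There are 200 camera calls.

## Working session

There is one attempt and no reset: what is moved stays moved. The work goes in short steps, Python scripts to look and compute and a tool call to move; the robot and the scene stay as the last step left them, time stands still between calls to the robot, and variables do not carry over. Pictures are saved under pics/ and viewed, at most 10 in all, crops included, and the job is handed in when it is done.

Besides the shell and the picture viewer there is one more tool, called as name(argument=value, ...) on one line, values as JSON. carry_out: Moves the arm, as the interface text tells. Its arguments: {"type":"object","properties":{"steps":{"type":"array","items":{"type":"array"}},"force":{"type":"number"}},"required":["steps"]}

```bash
ls; mkdir -p pics
python3 - <<'E'
from workcell import env
import cv2,numpy as np
print(env.hold_point_z, env.get_state())
for n in ("scene","side"):
    p,d=env.read_camera(n); cv2.imwrite(f"pics/{n}0.png",p[:,:,::-1]); np.save(f"pics/{n}0.npy",d); np.save(f"pics/{n}0rgb.npy",p)
    c=env.get_calibration(n); print(n,c)
E
```

```text
pics
0.0187 {'clock': 0.0, 'joint_pos': array([ 1.18940159e+00,  3.14004180e-01,  4.49982074e-02,  1.30361265e+00,
       -2.40997747e-05,  1.43120592e+00]), 'qvel': array([-0.00082726, -0.00043371, -0.00023179, -0.00109688, -0.00047754,
       -0.00104769]), 'tau': array([-2.62278618e-04, -4.80628395e+01,  2.98530829e+01,  1.96012377e-02,
       -1.29947698e-04,  1.86490303e-05]), 'tcp_pos': array([0.13750664, 0.55779283, 0.23041459]), 'orientation': array([-2.23028679e-04,  1.20607773e-01,  9.92699821e-01, -8.83512008e-04]), 'wrist_force': array([ 0.02660406, -0.03761592,  0.36042511]), 'ft_torque': array([-0.01939919, -0.00507616, -0.01725364]), 'grip_force': 0.0, 'finger_gap': 0.08568765570667332}
scene {'fx': 584.3641279765368, 'fy': 584.3641279765368, 'cx': 314.2276691328967, 'cy': 236.4854795501481, 'D': array([-0.05698276,  0.        ,  0.        ,  0.        ,  0.        ]), 'origin': array([ 1.71618818, -0.49646628,  0.9769805 ]), 'orientation': array([0.72364433, 0.39574516, 0.2659335 , 0.49900303])}
side {'fx': 489.2895742607721, 'fy': 489.2895742607721, 'cx': 319.2446023945775, 'cy': 239.71075273535524, 'D': array([-0.10383472,  0.        ,  0.        ,  0.        ,  0.        ]), 'origin': array([ 0.02015705, -0.78320848,  1.00777038]), 'orientation': array([ 0.88684413,  0.37366204, -0.10693495, -0.24989815])}
```

View pics/scene0.png

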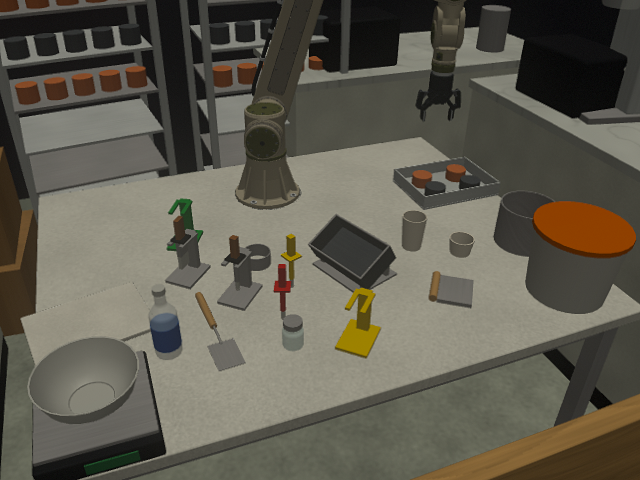

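View pics/side0.png

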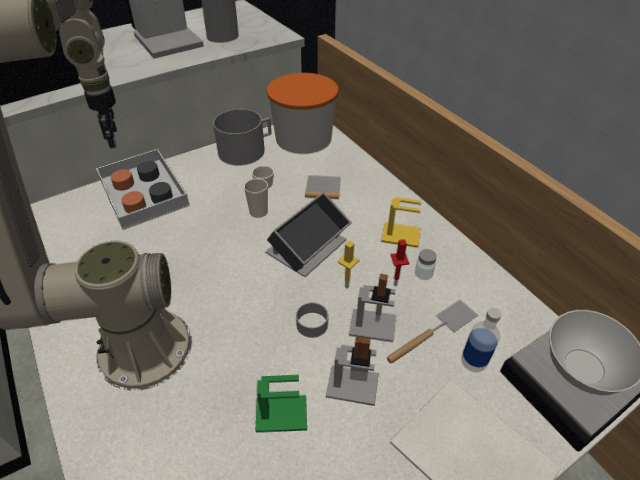

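The scene picture shows two brown handles on grey stands, at (235,247) and (180,228). It also shows a red pen-like thing at (282,285), a yellow one at (291,250), and stands in green (183,220) and yellow (360,325). In the side view the brown handles are at (382,287), which is narrow, and (362,347), which is broad. The tin is at (350,250) in scene and (310,230) in side. The ramekin is at (461,244) in scene, with the beaker at (413,230).

Possible confusions for the pen: brown narrow (235,247), brown broad (180,228, the flat brush), red (282,285), yellow (291,250). I choose the narrow brown one and check it in a crop.

```bash
cat > h.py <<'E'
from workcell import env
import cv2,numpy as np
from scipy.spatial.transform import Rotation as R
def rot(q): return R.from_quat([q[1],q[2],q[3],q[0]]).as_matrix()
def rays(c,uv):
    K=np.array([[c['fx'],0,c['cx']],[0,c['fy'],c['cy']],[0,0,1]])
    n=cv2.undistortPoints(np.asarray(uv,float).reshape(-1,1,2),K,np.asarray(c['D'])).reshape(-1,2)
    return np.c_[n[:,0],-n[:,1],-np.ones(len(n))]@rot(c['orientation']).T   # per unit depth
def cloud(c,d):
    h,w=d.shape; uv=np.stack(np.meshgrid(np.arange(w),np.arange(h)),-1).reshape(-1,2)
    P=c['origin']+rays(c,uv)*d.reshape(-1,1); P=P.reshape(h,w,3); P[d<=0]=np.nan; return P
def plane(c,uv,z):
    r=rays(c,uv); return c['origin']+r*((z-c['origin'][2])/r[:,2])[:,None]
E
python3 - <<'E'
from h import *
cr=[]
for n,boxes in (("scene",[(150,190,310,310),(300,205,400,295)]),("side",[(310,260,420,410),(255,180,365,280)])):
    im=cv2.imread(f"pics/{n}0.png"); d=np.load(f"pics/{n}0.npy"); P=cloud(env.get_calibration(n),d); np.save(f"pics/{n}P.npy",P)
    for x0,y0,x1,y1 in boxes: cr.append(cv2.resize(im[y0:y1,x0:x1],(400,300),interpolation=cv2.INTER_CUBIC))
    pts={"scene":[(235,243),(180,225),(461,236),(413,216),(258,250)],"side":[(383,282),(362,345),(263,172),(257,186),(312,310)]}[n]
    for u,v in pts: print(n,(u,v),np.round(P[v,u],3))
cv2.imwrite("pics/crop.png",np.vstack([np.hstack(cr[:2]),np.hstack(cr[2:])]))
E
```

```text
scene (235, 243) [ 0.531 -0.239  0.176]
scene (180, 225) [ 0.39 -0.35  0.17]
scene (461, 236) [0.522 0.443 0.038]
scene (413, 216) [0.439 0.321 0.086]
scene (258, 250) [ 0.355 -0.135  0.018]
side (383, 282) [ 0.518 -0.249  0.179]
side (362, 345) [ 0.382 -0.362  0.18 ]
side (263, 172) [0.559 0.451 0.026]
side (257, 186) [0.484 0.336 0.073]
side (312, 310) [ 0.409 -0.121  0.009]
```

View pics/crop.png

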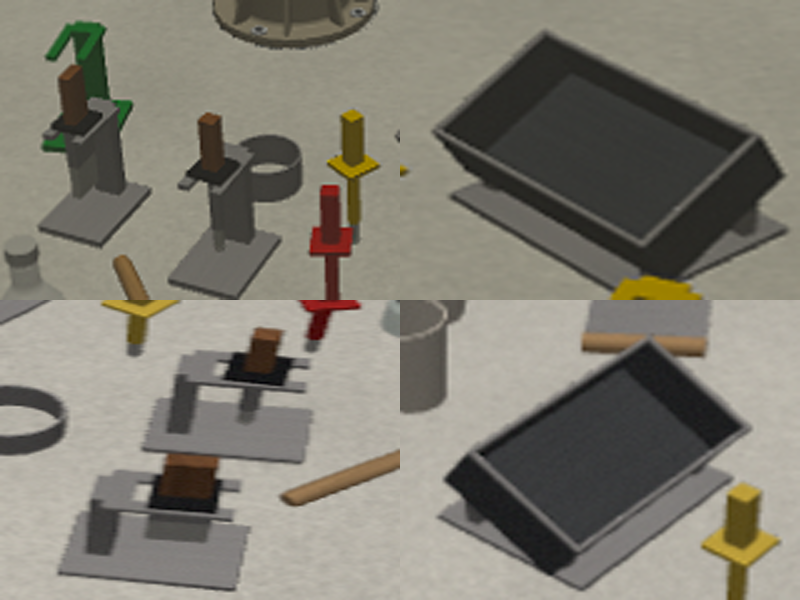

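The crop confirms it: the middle stand (scene (235,247), side (382,287)) holds the narrow square handle with a round shaft. The other stand, scene (180,228), holds the broad flat brush. The tin's rim corners are also clear in both views.

```bash
cat > tin.py <<'E'
from h import *
cs,cd=env.get_calibration("scene"),env.get_calibration("side")
def tri(a,b):
    o=[cs['origin'],cd['origin']]; r=[rays(cs,[a])[0],rays(cd,[b])[0]]
    A=np.zeros((3,3));y=np.zeros(3)
    for oo,rr in zip(o,r):
        rr=rr/np.linalg.norm(rr); M=np.eye(3)-np.outer(rr,rr); A+=M;y+=M@oo
    X=np.linalg.solve(A,y); gap=abs(np.dot(o[0]-o[1],np.cross(r[0],r[1]))/np.linalg.norm(np.cross(r[0],r[1])))
    return X,gap
E
python3 - <<'E'
from tin import *
S=[(336.3,215),(389.2,246.5),(360.5,277.6),(309.5,244.3)]
D=[(323.7,193.5),(350.7,222.7),(303.1,261.7),(275.0,231.9)]
print("scene z=.06",np.round(plane(cs,S,.07),3)); print("side",np.round(plane(cd,D,.07),3))
for s in S:
    print([(np.round(tri(s,d)[0],3).tolist(),round(tri(s,d)[1]*1000,1)) for d in D])
# floor plane from depth
for n,b in (("scene",(330,225,365,255)),("side",(290,205,325,245))):
    P=np.load(f"pics/{n}P.npy")[b[1]:b[3],b[0]:b[2]].reshape(-1,3); P=P[~np.isnan(P[:,0])]
    for i in range(6):
        m=np.median(P,0) if i==0 else P.mean(0); u,s,v=np.linalg.svd(P-m,full_matrices=False); e=(P-m)@v[2]; P=P[abs(e)<max(.004,1.5*np.std(e))]
    nn=v[2]*np.sign(v[2][2]); print(n,len(P),P.mean(0),nn,np.degrees(np.arccos(nn[2])),np.degrees(np.arctan2(nn[1],nn[0])),e.std())
# black collar and handle tops
for n,b in (("scene",(215,225,255,275)),("side",(365,265,400,310)),("scene",(165,205,200,250)),("side",(340,330,385,375))):
    im=cv2.imread(f"pics/{n}0.png")[b[1]:b[3],b[0]:b[2]].astype(int); P=np.load(f"pics/{n}P.npy")[b[1]:b[3],b[0]:b[2]]
    br=(im[...,2]>im[...,0]+30); bl=(im.max(2)<50)
    for k,m in (("handle",br),("collar",bl)):
        Q=P[m]; print(n,k,m.sum(),"min",np.nanpercentile(Q,3,0).round(3),"max",np.nanpercentile(Q,97,0).round(3))
E
```

```text
scene z=.06 [[ 0.331  0.12   0.07 ]
 [ 0.539  0.192  0.07 ]
 [ 0.641  0.057  0.07 ]
 [ 0.452 -0.012  0.07 ]]
side [[ 0.643  0.2    0.07 ]
 [ 0.639  0.048  0.07 ]
 [ 0.446 -0.013  0.07 ]
 [ 0.437  0.127  0.07 ]]
[([0.543, 0.033, 0.216], np.float64(20.0)), ([0.568, -0.014, 0.198], np.float64(77.8)), ([0.442, 0.029, 0.106], np.float64(110.7)), ([0.414, 0.081, 0.122], np.float64(6.7))]
[([0.609, 0.149, 0.122], np.float64(5.1)), ([0.637, 0.093, 0.106], np.float64(114.8)), ([0.503, 0.153, -0.009], np.float64(157.0)), ([0.471, 0.219, 0.003], np.float64(39.0))]
[([0.616, 0.104, 0.091], np.float64(105.4)), ([0.641, 0.054, 0.068], np.float64(6.3)), ([0.507, 0.113, -0.056], np.float64(35.0)), ([0.478, 0.169, -0.034], np.float64(85.7))]
[([0.55, -0.009, 0.188], np.float64(121.3)), ([0.573, -0.051, 0.165], np.float64(22.0)), ([0.448, -0.01, 0.067], np.float64(0.0)), ([0.422, 0.035, 0.09], np.float64(105.9))]
scene 633 [0.46531511 0.09481548 0.05806364] [ 0.1685093  -0.46920926  0.86686059] 29.904155599631434 -70.24502840209381 0.0019940504137549186
side 1049 [0.53549375 0.10994    0.05434623] [ 0.17159245 -0.47611943  0.86247685] 30.404168324842455 -70.18094294938395 0.0019492198806067209
scene handle 32 min [ 0.492 -0.251  0.14 ] max [ 0.532 -0.226  0.192]
scene collar 114 min [ 0.513 -0.264  0.125] max [ 0.548 -0.218  0.134]
side handle 212 min [ 0.512 -0.254  0.03 ] max [ 0.647 -0.157  0.191]
side collar 172 min [ 0.499 -0.267  0.125] max [ 0.541 -0.222  0.139]
scene handle 30 min [ 0.374 -0.365  0.187] max [ 0.398 -0.344  0.192]
scene collar 122 min [ 0.178 -0.377  0.033] max [ 0.411 -0.291  0.144]
side handle 188 min [ 0.372 -0.37   0.136] max [ 0.396 -0.346  0.191]
side collar 235 min [ 0.364 -0.379  0.127] max [ 0.404 -0.338  0.184]
```

Run:
```python
from tin import *
st=env.get_state(); T=rot(st['orientation']); print("tool axes cols\n",T.round(3))
w=env.get_calibration("wrist"); print("cam in tool",T.T@(w['origin']-st['tcp_pos']),"\n",(T.T@rot(w['orientation'])).round(3), w['fx'],w['cx'],w['cy'])
Ps={n:np.load(f"pics/{n}P.npy") for n in("scene","side")}
A=np.concatenate([P.reshape(-1,3) for P in Ps.values()]); C=np.concatenate([np.load(f"pics/{n}0rgb.npy").reshape(-1,3) for n in Ps]).astype(int)
ok=~np.isnan(A[:,0]); A=A[ok];C=C[ok]
for name,(cx,cy) in (("pen",(.525,-.243)),("brush",(.386,-.357))):
    m=(np.hypot(A[:,0]-cx,A[:,1]-cy)<.07)&(A[:,2]>.105)&(A[:,2]<.127)&(C.max(1)>60)&(np.ptp(C,axis=1)<25)
    r=cv2.minAreaRect(A[m,:2].astype(np.float32)*1000); print(name,"prong+post",m.sum(),r)
    m=(np.hypot(A[:,0]-cx,A[:,1]-cy)<.10)&(A[:,2]>.003)&(A[:,2]<.015)&(C.max(1)<135)
    print("  base",m.sum(),cv2.minAreaRect(A[m,:2].astype(np.float32)*1000))
    m=(np.hypot(A[:,0]-cx,A[:,1]-cy)<.04)&(A[:,2]>.12)&(A[:,2]<.145)&(C.max(1)<50)
    print("  collar",m.sum(),cv2.minAreaRect(A[m,:2].astype(np.float32)*1000))
# blobs above z thresholds: occupancy overview
m=(A[:,0]>.25)&(A[:,0]<.8)&(abs(A[:,1])<.5)&(A[:,2]>.02)&(A[:,2]<.4)
g=np.zeros((60,100),np.uint8); H=np.zeros((60,100))
ix=((A[m,0]-.25)/.01).astype(int); iy=((A[m,1]+.5)/.01).astype(int); np.maximum.at(H,(ix,iy),A[m,2])
n,l,s,c=cv2.connectedComponentsWithStats((H>.02).astype(np.uint8))
for i in range(1,n):
    if s[i,4]>5: print("blob xy",(c[i]*.01+[-.495,.255]).round(3),"y,x size",s[i,2:4],"zmax",H[l==i].max().round(3))
```

```text
tool axes cols
 [[-0.971  0.239 -0.001]
 [ 0.239  0.971 -0.002]
 [ 0.    -0.002 -1.   ]]
cam in tool [ 7.14372935e-02 -5.65154931e-05 -1.42447211e-01] 
 [[ 0.     0.961  0.278]
 [ 1.    -0.001  0.   ]
 [ 0.     0.278 -0.961]] 400.7860515808591 328.8356532520266 239.07861248701556
pen prong+post 441 ((515.1236572265625, -234.49923706054688), (53.22727966308594, 88.55049896240234), 46.96061706542969)
  base 1773 ((515.69970703125, -254.3826446533203), (169.29627990722656, 139.14625549316406), 84.6516342163086)
  collar 279 ((522.5077514648438, -242.33753967285156), (46.91745376586914, 40.48328399658203), 42.45685577392578)
brush prong+post 534 ((378.6918640136719, -347.5775146484375), (52.65385818481445, 89.19569396972656), 47.30048370361328)
  base 1783 ((401.41204833984375, -339.0671081542969), (128.89810180664062, 133.35488891601562), 46.08287811279297)
  collar 287 ((386.64556884765625, -354.5499572753906), (44.796669006347656, 44.12187576293945), 48.899810791015625)
blob xy [0.463 0.283] y,x size [6 6] zmax 0.053
blob xy [-0.348  0.379] y,x size [10 11] zmax 0.193
blob xy [-0.152  0.388] y,x size [ 9 11] zmax 0.044
blob xy [0.08  0.525] y,x size [20 25] zmax 0.132
blob xy [0.307 0.467] y,x size [ 9 10] zmax 0.109
blob xy [-0.339  0.558] y,x size [ 3 15] zmax 0.024
blob xy [-0.236  0.516] y,x size [10 10] zmax 0.193
blob xy [-0.098  0.53 ] y,x size [7 6] zmax 0.169
blob xy [0.427 0.547] y,x size [9 9] zmax 0.055
blob xy [-0.448  0.661] y,x size [8 8] zmax 0.194
blob xy [-0.158  0.648] y,x size [7 6] zmax 0.168
blob xy [0.261 0.673] y,x size [ 8 11] zmax 0.027
blob xy [-0.495  0.75 ] y,x size [ 1 10] zmax 0.051
blob xy [-0.168  0.743] y,x size [7 7] zmax 0.081
blob xy [0.485 0.766] y,x size [4 8] zmax 0.211
blob xy [-0.009  0.77 ] y,x size [9 7] zmax 0.131
```

```bash
cat > plan.py <<'E'
from h import *
def wp(way,n=8,start=None):
    """way: list of (pos, R 3x3, rows). prints rows in tool frame of the commanded start, cm/deg"""
    st=env.get_state(); p0,R0=(st['tcp_pos'],rot(st['orientation'])) if start is None else start
    p,Rc=p0,R0; out=[]
    for q,Q,k in way:
        q=np.asarray(q,float); rv=R.from_matrix(Rc.T@Q).as_rotvec()
        for i in range(1,k+1):
            f=i/k; Ri=Rc@R.from_rotvec(rv*f).as_matrix(); pi=p+(q-p)*f
            out.append((np.degrees(R.from_matrix(R0.T@Ri).as_rotvec()).round(1).tolist(),(R0.T@(pi-p0)*100).round(2).tolist()))
        print("per row mm %.1f deg %.1f"%(np.linalg.norm(q-p)*1000/k,np.degrees(np.linalg.norm(rv))/k)); p,Rc=q,Q
    for o in out: print(*o,sep=",")
def down(az):  # tool z down, tool x at azimuth az deg
    a=np.radians(az); x=np.array([np.cos(a),np.sin(a),0]); z=np.array([0,0,-1.]); return np.c_[x,np.cross(z,x),z]
E
python3 - <<'E'
from plan import *
D=down(150); E=down(135)
wp([((.44,.30,.34),D,7),((.48,.25,.34),D,1)])
print("second"); wp([((.5225,-.2425,.30),E,8)],start=(np.array([.48,.25,.34]),D))
E
```

```text
per row mm 58.9 deg 2.3
per row mm 64.0 deg 0.0
[-0.0, -0.0, 2.3],[-5.08, -2.54, -1.56]
[-0.0, -0.0, 4.6],[-10.15, -5.09, -3.12]
[-0.0, -0.0, 6.9],[-15.23, -7.63, -4.68]
[-0.1, -0.0, 9.2],[-20.31, -10.18, -6.25]
[-0.1, -0.0, 11.5],[-25.38, -12.72, -7.81]
[-0.1, -0.0, 13.8],[-30.46, -15.27, -9.37]
[-0.1, -0.0, 16.1],[-35.54, -17.81, -10.93]
[-0.1, -0.0, 16.1],[-40.62, -21.71, -10.93]
second
per row mm 62.0 deg 1.9
[0.0, 0.0, 1.9],[-3.54, -5.07, 0.5]
[0.0, 0.0, 3.8],[-7.08, -10.13, 1.0]
[0.0, 0.0, 5.6],[-10.61, -15.2, 1.5]
[0.0, 0.0, 7.5],[-14.15, -20.26, 2.0]
[0.0, 0.0, 9.4],[-17.69, -25.33, 2.5]
[0.0, 0.0, 11.3],[-21.23, -30.4, 3.0]
[0.0, 0.0, 13.1],[-24.77, -35.46, 3.5]
[0.0, 0.0, 15.0],[-28.31, -40.53, 4.0]
```

carry_out(steps=[[[0,0,2],[-5,-2.5,-1.6],0],[[0,0,4.5],[-10,-5,-3.1],0],[[0,0,7],[-15,-7.5,-4.7],0],[[0,0,9],[-20,-10,-6.2],0],[[0,0,11.5],[-25,-12.5,-7.8],0],[[0,0,14],[-30,-15,-9.4],0],[[0,0,16],[-35,-17.5,-11],0],[[0,0,16],[-40,-21,-11],0]])

```text
clock: 1.1
tcp_pos: [0.4775, 0.2576, 0.3422]
orientation: [0.001, 0.257, 0.966, 0.001]
wrist_force: [-0.0, 1.0, -0.2]
finger_gap: 0.0853
grip_force: 0.0
```

carry_out(steps=[[[0,0,2],[-3.5,-5,0.5],0],[[0,0,4],[-7,-10,1],0],[[0,0,6],[-10.5,-15,1.5],0],[[0,0,8],[-14,-20,2],0],[[0,0,10],[-17.5,-25,2.5],0],[[0,0,12],[-21,-30,3],0],[[0,0,14],[-24.5,-35,3.5],0],[[0,0,15],[-28.3,-40.5,4],0]])

```text
clock: 2.1
tcp_pos: [0.519, -0.2309, 0.3011]
orientation: [-0.0, 0.382, 0.924, 0.0]
wrist_force: [1.3, -0.2, 0.3]
finger_gap: 0.0854
grip_force: 0.0
```

Run:
```python
from h import *
s=env.get_state(); w=env.get_calibration("wrist"); p,d=env.read_camera("wrist")
print(s['clock'],s['tcp_pos'],s['joint_pos'],"\n",rot(s['orientation']).round(4))
cv2.imwrite("pics/w1.png",p[:,:,::-1]); P=cloud(w,d); np.save("pics/w1P.npy",P)
i=p.astype(int); xy=P[...,:2]
br=(i[...,0]>i[...,2]+25)&(P[...,2]>.184)&(P[...,2]<.2); print("handle top",br.sum(),cv2.minAreaRect(P[br][:,:2].astype(np.float32)*1000))
bl=(i.max(2)<55)&(P[...,2]>.125)&(P[...,2]<.14); print("collar",bl.sum(),cv2.minAreaRect(P[bl][:,:2].astype(np.float32)*1000), np.median(P[bl][:,2]))
```

```text
2.1 [ 0.51896831 -0.23086606  0.30111256] [-5.60057944e-01  2.92405521e-01  1.86790338e-01  1.46566621e+00
  3.29558662e-04  2.23528734e-01] 
 [[-7.084e-01  7.058e-01 -2.000e-04]
 [ 7.058e-01  7.084e-01  5.000e-04]
 [ 5.000e-04  2.000e-04 -1.000e+00]]
handle top 1540 ((450.22503662109375, -295.7447509765625), (193.94436645507812, 30.23590850830078), 41.78361892700195)
collar 3073 ((447.3592529296875, -239.84222412109375), (411.58648681640625, 141.0888671875), 38.94367599487305) 0.1309050278269549
```

View pics/w1.png

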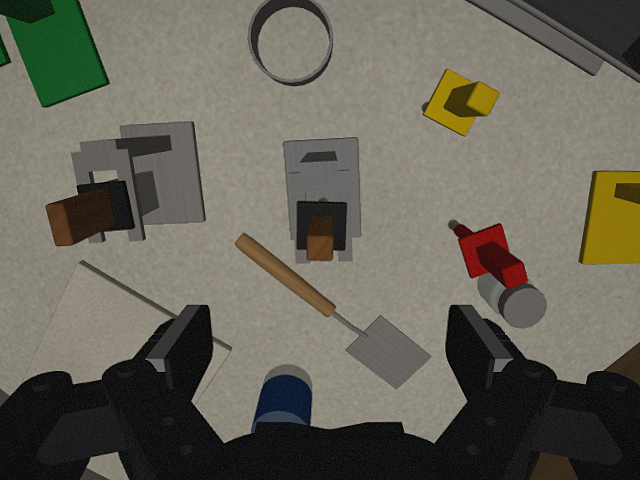

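The wrist view shows the pen hanging straight ahead, with its collar at (321,225) and handle top at (320,250). The flat brush is at (90,212), and the red and yellow pens are to the right. The collar is nearly square with the fingers.

Run:
```python
from plan import *
i=cv2.imread("pics/w1.png")[:,:,::-1].astype(int); P=np.load("pics/w1P.npy"); b=np.s_[185:275,280:365]; i=i[b];P=P[b]
def rep(k,m):
    Q=P[m][:,:2]*1000; r=cv2.minAreaRect(Q.astype(np.float32)); print(k,m.sum(),[np.round(x,1) for x in r],np.median(P[m][:,2]))
rep("top",(i[...,0]>i[...,2]+25)&(P[...,2]>.186)); rep("collar",(i.max(2)<50)&(P[...,2]>.126)&(P[...,2]<.137))
m=(i.max(2)<50)&(P[...,2]>.126)&(P[...,2]<.137)
u,v=np.nonzero(m)[::-1]; print(cv2.minAreaRect(np.c_[u,v].astype(np.float32)))
```

```text
top 661 [array([ 519.8, -241.8]), array([17.4, 17.8]), np.float64(45.2)] 0.18961920146692712
collar 1508 [array([ 519.9, -241.3]), array([39.1, 39. ]), np.float64(43.9)] 0.13080256758614933
((40.9853515625, 40.027374267578125), (49.23101043701172, 47.25954818725586), 1.5911402702331543)
```

Run:
```python
from plan import *
p,d=env.read_camera("scene");s=env.get_state(); print(s['clock'],s['tcp_pos'],np.degrees(s['qvel']).round(2),rot(s['orientation']).round(4)[:,0])
```

```text
2.2 [ 0.51884325 -0.23463214  0.29921563] [ 4.1  -2.28 -1.92  2.45  2.42  2.44] [-0.7039  0.7103  0.0014]
```

carry_out(steps=[[[0,0,0],[-0.6,-0.4,0],0],[[0,0,0],[-0.6,-0.4,4],0],[[0,0,0],[-0.6,-0.4,8],0],[[0,0,0],[-0.6,-0.4,12],0],[[0,0,0],[-0.6,-0.4,14.5],0],[[0,0,0],[-0.6,-0.4,15.2],0],[[0,0,0],[-0.6,-0.4,15.2],0],[[0,0,0],[-0.6,-0.4,15.2],100]], force=70)

```text
clock: 3.2
tcp_pos: [0.5216, -0.2362, 0.1512]
orientation: [0.001, 0.381, 0.924, -0.0]
wrist_force: [-0.4, 0.2, -0.7]
finger_gap: 0.0697
grip_force: 0.0
```

carry_out(steps=[[[0,0,0],[0,0,0],255],[[0,0,0],[0,0,0],255],[[0,0,0],[0,0,0],255],[[0,0,0],[0,0,0],255],[[0,0,0],[0,0,0],255],[[0,0,0],[0,0,0],255],[[0,0,0],[0,0,-0.5],255],[[0,0,0],[0,0,-1],255]], force=70)

```text
clock: 4.2
tcp_pos: [0.5204, -0.2357, 0.1594]
orientation: [-0.001, 0.381, 0.924, 0.0]
wrist_force: [-0.0, 0.3, -0.7]
finger_gap: 0.0172
grip_force: 68.7
```

carry_out(steps=[[[0,0,0],[0,0,-2],255],[[0,0,0],[0,0,-5],255],[[0,0,0],[0,0,-9],255],[[0,0,0],[0,0,-13],255],[[0,0,0],[0,0,-16],255],[[0,0,0],[0,0,-17],255],[[0,0,0],[0,0,-17],255],[[0,0,0],[0,0,-17],255]])

```text
clock: 5.2
tcp_pos: [0.5202, -0.2357, 0.3279]
orientation: [-0.001, 0.382, 0.924, 0.0]
wrist_force: [0.3, 0.4, -2.2]
finger_gap: 0.0172
grip_force: 68.7
```

Run:
```python
from tin import *
s=env.get_state(); print(s['clock'],s['tcp_pos'],s['finger_gap'],s['joint_pos'].round(3))
print(rot(s['orientation']).round(4))
out=[]
for n in("scene","side"):
    p,d=env.read_camera(n); np.save(f"pics/{n}1rgb.npy",p); c=env.get_calibration(n)
    o=s['tcp_pos']+[0,0,-.11]; q=rot(c['orientation']).T@(o-c['origin']); u=int(c['cx']+c['fx']*q[0]/-q[2]); v=int(c['cy']-c['fy']*q[1]/-q[2]); print(n,u,v)
    x0,y0=u-30,v-40; out.append(cv2.resize(p[y0:y0+80,x0:x0+60,::-1],(360,480),interpolation=cv2.INTER_CUBIC)); print(x0,y0)
p,d=env.read_camera("wrist"); cv2.imwrite("pics/w2.png",p[:,:,::-1]); np.save("pics/w2d.npy",d)
cv2.imwrite("pics/held.png",np.hstack(out))
# ramekin from first frames: rim circle
A=np.concatenate([np.load(f"pics/{n}P.npy").reshape(-1,3) for n in("scene","side")])
m=(np.hypot(A[:,0]-.55,A[:,1]-.43)<.06)&(A[:,2]>.046)&(A[:,2]<.056)
print("rim",m.sum(),cv2.minEnclosingCircle(A[m,:2].astype(np.float32)*1000))
```

```text
5.2 [ 0.5201987  -0.23573353  0.32790669] 0.017211964619929687 [-0.566  0.305  0.268  1.537  0.     0.217]
[[-7.089e-01  7.053e-01 -2.300e-03]
 [ 7.053e-01  7.089e-01  1.600e-03]
 [ 2.800e-03 -5.000e-04 -1.000e+00]]
scene 234 226
204 186
side 381 266
351 226
rim 172 ((547.2337036132812, 424.2665710449219), 41.20545196533203)
```

View pics/held.png

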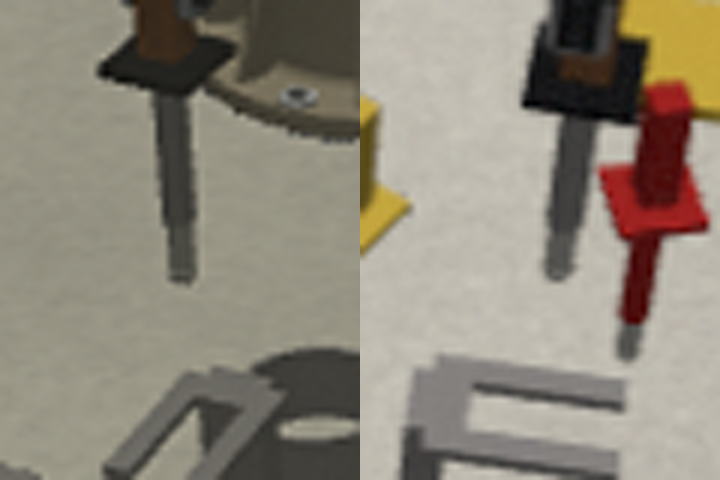

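Both crops show the pen held upright above its empty fork. The nose is at scene (233.9,230.6) and side (383.2,270.2).

Run:
```python
from tin import *
s=env.get_state(); T=rot(s['orientation'])
X,g=tri((233.9,230.6),(383.2,270.2)); print("nose",X,g*1000,"tool",T.T@(X-s['tcp_pos'])*1000)
print("before-grasp check: expected nose x,y from pen at .520,-.2416")
for k,c,uv in(("scene",cs,(233.9,230.6)),("side",cd,(383.2,270.2))): print(k,plane(c,[uv],.207))
# ramekin rim: brightness-independent height sets, fit circle
A=np.concatenate([np.load(f"pics/{n}P.npy").reshape(-1,3) for n in("scene","side")])
m=(np.hypot(A[:,0]-.55,A[:,1]-.43)<.055)&(A[:,2]>.02)&(A[:,2]<.056)
import collections
Q=A[m]; print(len(Q),Q.min(0),Q.max(0))
for n in ("scene","side"):
    P=np.load(f"pics/{n}P.npy"); mm=(np.hypot(P[...,0]-.55,P[...,1]-.43)<.055)&(P[...,2]>.012)&(P[...,2]<.07)
    v,u=np.nonzero(mm); print(n,u.min(),u.max(),v.min(),v.max())
# wrist view of pen handle in the grip
```

```text
nose [ 0.52262149 -0.23854294  0.20665701] 1.914458149982511 tool [ -3.9168184   -0.25840524 121.60763551]
before-grasp check: expected nose x,y from pen at .520,-.2416
scene [[ 0.52228656 -0.23767778  0.207     ]]
side [[ 0.52223712 -0.23991898  0.207     ]]
668 [0.50476077 0.38482834 0.02025132] [0.58631338 0.46659079 0.05518285]
scene 449 474 231 254
side 252 273 165 184
```

View pics/w2.png

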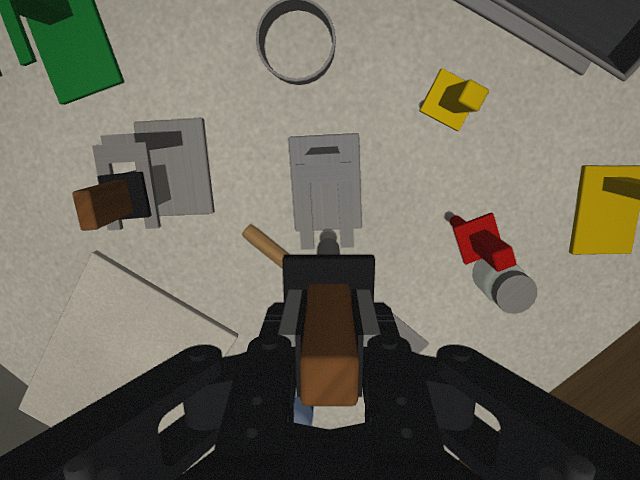

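The wrist view shows the handle at (330,340) gripped squarely between the pads. Next: carry the pen to the ramekin.

carry_out(steps=[[[0,0,0],[3,3,0],255],[[0,0,0],[7,7.5,0],255],[[0,0,0],[11,12,0],255],[[0,0,0],[15.2,16.3,0],255],[[0,0,0],[19.4,20.7,0],255],[[0,0,0],[23.6,25.1,0],255],[[0,0,0],[27.8,29.5,0],255],[[0,0,0],[32,34,0],255]])

```text
clock: 6.35
tcp_pos: [0.5332, 0.2326, 0.3292]
orientation: [-0.0, 0.382, 0.924, -0.0]
wrist_force: [1.3, -0.5, -0.5]
finger_gap: 0.0172
grip_force: 68.8
```

carry_out(steps=[[[0,0,0],[4,4.3,1],255],[[0,0,0],[8,8.7,3],255],[[0,0,0],[11.5,12.7,5],255],[[0,0,0],[13.2,14.7,7],255],[[0,0,0],[13.2,14.7,9],255],[[0,0,0],[13.2,14.7,9],255],[[0,0,0],[13.2,14.7,9],255],[[0,0,0],[13.2,14.7,9],255]])

```text
clock: 7.35
tcp_pos: [0.5444, 0.4277, 0.2412]
orientation: [0.001, 0.382, 0.924, 0.001]
wrist_force: [-0.9, 0.1, -0.4]
finger_gap: 0.0174
grip_force: 68.6
```

Run:
```python
from tin import *
s=env.get_state(); T=rot(s['orientation']); nose=s['tcp_pos']+T@[-.004,0,.121]
w=env.get_calibration("wrist");p,d=env.read_camera("wrist"); P=cloud(w,d); cv2.imwrite("pics/w3.png",p[:,:,::-1])
s=env.get_state();print(s['clock'],s['tcp_pos'],nose,s['joint_pos'].round(2))
A=P.reshape(-1,3); m=(np.hypot(A[:,0]-.547,A[:,1]-.425)<.06)&(A[:,2]>.044)&(A[:,2]<.056)
print(m.sum(),cv2.minEnclosingCircle(A[m,:2].astype(np.float32)*1000))
print(T.round(4), "shift tool", T.T@(np.array([.546,.425,.02])-nose)*100)
```

```text
7.4 [0.54435464 0.42776657 0.24111976] [0.54744294 0.4250489  0.12015715] [0.55 0.56 0.44 1.45 0.   1.33]
1309 ((543.652587890625, 426.1423645019531), 36.782066345214844)
[[-7.084e-01  7.058e-01  1.900e-03]
 [ 7.059e-01  7.084e-01  1.200e-03]
 [-5.000e-04  2.200e-03 -1.000e+00]] shift tool [ 0.10336822 -0.12710695 10.01541571]
```

carry_out(steps=[[[0,0,0],[0.3,-0.1,3],255],[[0,0,0],[0.3,-0.1,6.5],255],[[0,0,0],[0.3,-0.1,9],255],[[0,0,0],[0.3,-0.1,10],255],[[0,0,0],[0.3,-0.1,10],255],[[0,0,0],[0.3,-0.1,10],255],[[0,0,0],[0.3,-0.1,10],255],[[0,0,0],[0.3,-0.1,10],255]])

```text
clock: 8.4
tcp_pos: [0.5413, 0.4297, 0.1405]
orientation: [0.0, 0.382, 0.924, 0.001]
wrist_force: [0.1, 0.9, -1.1]
finger_gap: 0.0172
grip_force: 68.8
```

Run:
```python
from tin import *
s=env.get_state(); T=rot(s['orientation']); print("nose",s['tcp_pos']+T@[-.004,0,.121],s['wrist_force'])
# Tin from clouds: use depth of first frames; floor plane, upper wall inner plane, far end wall inner plane
A=np.concatenate([np.load(f"pics/{n}P.npy").reshape(-1,3) for n in("scene","side")]); A=A[~np.isnan(A[:,0])]
z=np.array([.170,-.4727,.8646]); z/=np.linalg.norm(z); y=np.array([z[1],-z[0],0]);y/=np.linalg.norm(y); x=np.cross(y,z)
c=np.array([.528,.0685,.0948]); L=(A-c)@np.c_[x,y,z]*1000   # approx: rim centre at 0, floor inside z=-56
print("axes",x,y,z)
m=(abs(L[:,0])<70)&(abs(L[:,1])<115)&(L[:,2]<10)&(L[:,2]>-66)
Lm=L[m]
for k,ax,sel in (("floor z",2,(abs(Lm[:,0])<45)&(abs(Lm[:,1])<90)&(abs(Lm[:,2]+55)<9)),
  ("upper wall x",0,(abs(Lm[:,0]-56)<9)&(abs(Lm[:,1])<90)&(Lm[:,2]>-45)&(Lm[:,2]<-10)),
  ("far wall y",1,(abs(Lm[:,1]+101)<9)&(abs(Lm[:,0])<45)&(Lm[:,2]>-45)&(Lm[:,2]<-10)),
  ("near wall y",1,(abs(Lm[:,1]-101)<9)&(abs(Lm[:,0])<45)&(Lm[:,2]>-45)&(Lm[:,2]<-10))):
    Q=Lm[sel]; 
    if len(Q)>20:
        o=[i for i in range(3) if i!=ax]; a,*_=np.linalg.lstsq(np.c_[Q[:,o],np.ones(len(Q))],Q[:,ax],rcond=None)
        print(k,len(Q),"median",np.median(Q[:,ax]).round(2),"std",Q[:,ax].std().round(2),"slopes deg",np.degrees(a[:2]).round(2),"at0",a[2].round(2))
rim=Lm[(abs(Lm[:,2])<5)]; print("rim extents",np.percentile(rim,[1,99],axis=0).round(1))
np.savez("pics/tinax.npz",x=x,y=y,z=z,c=c)
```

```text
nose [0.54425437 0.42694029 0.01952457] [ 0.0787694   0.86049454 -1.05801442]
axes [-0.29261255  0.81363501  0.50237035] [-0.94099648 -0.33841634  0.        ] [ 0.17001033 -0.47272873  0.86465255]
floor z 2703 median -53.95 std 2.76 slopes deg [-0.3  -0.47] at0 -53.95
upper wall x 288 median 57.61 std 1.62 slopes deg [0.37 0.04] at0 57.24
far wall y 481 median -102.67 std 3.01 slopes deg [-0.39  0.29] at0 -102.3
near wall y 456 median 104.31 std 3.08 slopes deg [-0.52 -0.12] at0 103.56
rim extents [[ -61.3 -107.3   -4.9]
 [  62.3  108.1    4.9]]
```

```bash
cat > seam.py <<'E'
from plan import *
t=np.load("pics/tinax.npz"); X,Y,Z,C=t['x'],t['y'],t['z'],t['c']
F=np.c_[X,Y,Z]; CORN=C+F@np.array([.0567,-.1004,-.054])
import os,json
if os.path.exists("corn.json"): j=json.load(open("corn.json")); CORN=np.array(j['c']); F=np.array(j['F'])
D0=down(135); N=np.array([-.004,0,.121])
def axis(dl,ep):   # pen axis, leaned dl deg from floor normal towards -x, ep deg towards +y
    a=F@np.array([-np.tan(np.radians(dl)),np.tan(np.radians(ep)),1.]); return a/np.linalg.norm(a)
def ori(dl,ep):
    a=axis(dl,ep); k=np.cross([0,0,1],a); s=np.linalg.norm(k)
    return R.from_rotvec(k/s*np.arctan2(s,a[2])).as_matrix()@D0
def pose(x,y,z,dl,ep,back=0): # nose centre (mm, seam_corner frame), backed off along the pen
    Q=ori(dl,ep); n=CORN+F@(np.array([x,y,z])/1000)+axis(dl,ep)*back/1000; return n-Q@N,Q
def nose():
    s=env.get_state(); T=rot(s['orientation']); n=s['tcp_pos']+T@N
    return (F.T@(n-CORN)*1000).round(1), s
E
python3 - <<'E'
from seam import *
p,Q=pose(-12,187,6,12,0,back=90); print("CORN",CORN,"pre TCP",p,"\n",Q.round(3),"axis",axis(12,0))
for (x,y,dl,ep) in ((-9,187,12,0),(-9,8,12,12),(-95,8,0,12)): print(pose(x,y,6,dl,ep)[0])
wp([(p,Q,8)],start=(np.array([.5413,.4297,.32]),down(135)))
E
```

```text
CORN [0.59670436 0.17413746 0.07659316] pre TCP [ 0.47068282 -0.03305859  0.23459762] 
 [[-0.628  0.744 -0.227]
 [ 0.487  0.603  0.632]
 [ 0.607  0.286 -0.741]] axis [ 0.22713277 -0.6315627   0.74130915]
[0.44936303 0.02622296 0.16938691]
[0.59376816 0.08013623 0.16711108]
[0.61159235 0.02925201 0.13781645]
per row mm 59.5 deg 5.3
[-2.2, 4.8, -0.0],[-3.47, -4.71, 1.07]
[-4.5, 9.5, 0.0],[-6.93, -9.43, 2.14]
[-6.7, 14.3, -0.0],[-10.4, -14.14, 3.2]
[-9.0, 19.1, 0.0],[-13.86, -18.86, 4.27]
[-11.2, 23.8, 0.0],[-17.33, -23.57, 5.34]
[-13.5, 28.6, -0.0],[-20.8, -28.29, 6.41]
[-15.7, 33.4, -0.0],[-24.26, -33.0, 7.47]
[-18.0, 38.1, 0.0],[-27.73, -37.72, 8.54]
```

carry_out(steps=[[[0,0,0],[0,0,-3],255],[[0,0,0],[0,0,-6],255],[[0,0,0],[0,0,-10],255],[[0,0,0],[0,0,-14],255],[[0,0,0],[0,0,-17],255],[[0,0,0],[0,0,-18],255],[[0,0,0],[0,0,-18],255],[[0,0,0],[0,0,-18],255]])

```text
clock: 9.4
tcp_pos: [0.5405, 0.4292, 0.3178]
orientation: [-0.001, 0.382, 0.924, -0.001]
wrist_force: [0.4, -0.1, -0.4]
finger_gap: 0.017
grip_force: 68.8
```

carry_out(steps=[[[-2.2,4.8,0],[-3.5,-4.7,0.8],255],[[-4.5,9.5,0],[-7,-9.4,1.6],255],[[-6.7,14.3,0],[-10.4,-14.1,2.4],255],[[-9,19,0],[-13.9,-18.9,3.4],255],[[-11.2,23.8,0],[-17.3,-23.6,4.4],255],[[-13.5,28.6,0],[-20.8,-28.3,5.6],255],[[-15.7,33.4,0],[-24.3,-33,7],255],[[-18,38,0],[-27.7,-37.7,8.3],255]])

```text
clock: 10.4
tcp_pos: [0.4705, -0.0349, 0.2355]
orientation: [-0.242, 0.356, 0.862, 0.267]
wrist_force: [-0.2, 0.2, -1.6]
finger_gap: 0.0169
grip_force: 69.0
```

Run:
```python
from seam import *
p,d=env.read_camera("wrist");p,d=env.read_camera("wrist");w=env.get_calibration("wrist")
n,s=nose(); print(s['clock'],n,s['tcp_pos'],s['joint_pos'].round(2),s['wrist_force'].round(1)); print(rot(s['orientation']).round(3))
w=env.get_calibration("wrist");p,d=env.read_camera("wrist")
cv2.imwrite("pics/w4.png",p[:,:,::-1]); P=cloud(w,d); np.save("pics/w4P.npy",P)
```

```text
10.5 [-37.  189.6  93.9] [ 0.4701356  -0.03951449  0.23094741] [-0.54  0.53  0.12  1.78  0.44  0.11] [ 0.4  0.3 -1.8]
[[-0.62   0.751 -0.228]
 [ 0.49   0.597  0.635]
 [ 0.613  0.282 -0.738]]
```

View pics/w4.png

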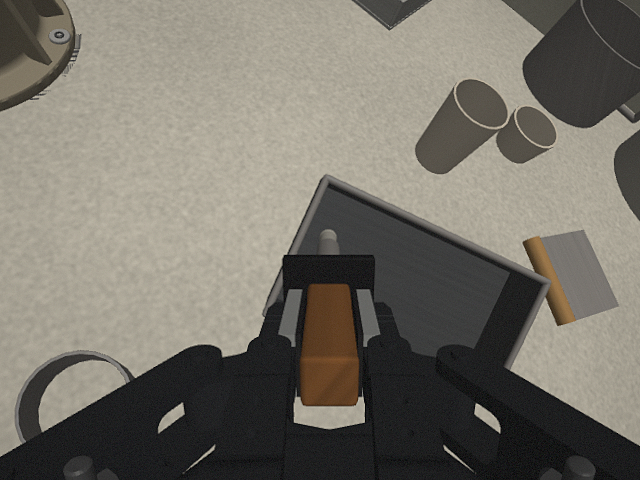

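The wrist view shows the nose at (328,237) inside the tin's mouth. The near upper rim corner is at (326,180) and the far upper one at (545,285).

Run:
```python
from seam import *
P=np.load("pics/w4P.npy"); im=cv2.imread("pics/w4.png"); L=(P-CORN)@F*1000
g=im.max(2); ok=(L[...,0]>-125)&(L[...,0]<15)&(L[...,1]>-15)&(L[...,1]<215)&(np.arange(480)[:,None]<330)
ok[225:,270:385]=0
def fit(k,m,ax):
    Q=L[m]; o=[i for i in range(3) if i!=ax]
    for _ in range(4):
        a,*_r=np.linalg.lstsq(np.c_[Q[:,o],np.ones(len(Q))],Q[:,ax],rcond=None); e=Q[:,ax]-np.c_[Q[:,o],np.ones(len(Q))]@a; Q=Q[abs(e)<2*e.std()+.1]
    print(k,len(Q),"mean",Q.mean(0).round(1),"slope deg",np.degrees(a[:2]).round(2),"c",a[2].round(2),"std",e.std().round(2))
fit("floor",ok&(abs(L[...,2])<8)&(L[...,0]<-12)&(L[...,1]>15)&(L[...,1]<190),2)
fit("far wall",ok&(L[...,2]>10)&(L[...,2]<48)&(abs(L[...,1])<10)&(L[...,0]<-15),1)
fit("upper wall",ok&(L[...,2]>10)&(L[...,2]<48)&(abs(L[...,0])<10)&(L[...,1]>15),0)
rim=ok&(L[...,2]>50)&(L[...,2]<62); r=rim&(L[...,0]>-10)&(L[...,1]>20)&(L[...,1]<190)
fit("rim z",rim,2)
for lo in range(20,190,34):
    q=L[r&(L[...,1]>lo)&(L[...,1]<lo+34)]; 
    if len(q): print("upper rim y",lo,"x range",np.percentile(q[:,0],[2,50,98]).round(1),len(q))
q=L[rim&(L[...,1]<12)&(L[...,0]<-15)]; print("far rim y",np.percentile(q[:,1],[2,50,98]).round(1),len(q))
q=L[rim&(L[...,1]>190)&(L[...,0]<-15)]; print("near rim y",np.percentile(q[:,1],[2,50,98]).round(1),len(q))
Pn=P[230:244,320:338].reshape(-1,3); s=env.get_state(); T=rot(s['orientation']); q=(Pn-s['tcp_pos'])@T*1000; print("nose surf tool",np.median(q,0).round(1))
```

```text
floor 7518 mean [-43.6  77.4  -0.3] slope deg [-0.12 -0.08] c -0.27 std 0.64
far wall 977 mean [-34.2   2.8  29. ] slope deg [-0.62  0.24] c 2.29 std 0.46
upper wall 635 mean [ -0.  114.7  28.1] slope deg [0.08 0.16] c -0.3 std 0.17
rim z 2475 mean [ -7.  111.6  58. ] slope deg [ 0.08 -0.06] c 58.09 std 0.83
upper rim y 20 x range [-1.1  1.6  4.7] 274
upper rim y 54 x range [-1.2  1.7  4.8] 278
upper rim y 88 x range [-1.   1.6  4.7] 308
upper rim y 122 x range [-0.9  1.8  4.8] 322
upper rim y 156 x range [-0.8  1.9  5. ] 334
far rim y [-1.   2.8  4.5] 356
near rim y [204.1 207.7 209.9] 285
nose surf tool [nan nan nan]
```

```bash
python3 - <<'E'
from seam import *
import json
json.dump(dict(c=(CORN+F@np.array([-.0001,.0025,-.0003])).tolist(),F=F.tolist()),open("corn.json","w"))
w=env.get_calibration("wrist"); s=env.get_state(); T=rot(s['orientation']); n=s['tcp_pos']+T@N
q=rot(w['orientation']).T@(n-w['origin']); print("nose proj",w['cx']+w['fx']*q[0]/-q[2],w['cy']-w['fy']*q[1]/-q[2], 'depth',-q[2],'D',w['D'])
im=cv2.imread("pics/w4.png")[215:262,300:360,2]; print(im[::2,::4])
E
python3 - <<'E'
from seam import *
print(nose()[0],env.get_state()['qvel'].round(3))
wp([(*pose(-11,187,6,12,0,back=30),6),(*pose(-11,187,6,12,0,back=30),2)])
E
```

```text
nose proj 329.84411859348097 237.584280972525 depth 0.2738415446047617 D [-0.06704794  0.          0.          0.          0.        ]
[[183 114 113 104  66  66  61  61  64  63  63  64  67  62  66]
 [188  33 118  90  66  65  62  62  63  66  64  62  69  67  62]
 [191  79 119  67  65  69  66  67  61  63  65  61  64  63  66]
 [200  99 115  60  61  64  62  66  68  68  60  64  63  63  64]
 [135 110 109  59  65  66  63  65  65  65  63  67  63  63  63]
 [ 63 118  98  65  67  62  61  64  65  68  60  63  62  61  62]
 [ 57 122  78  64  61  63  64  62  67  61  66  67  64  68  68]
 [ 90 118  64  71  66  58  63 111  60  64  64  68  65  63  61]
 [103 111  60  64  62  61 123 135 153  61  63  65  66  61  62]
 [114 103  66  67  67  74 107 126 128  63  67  64  63  63  64]
 [117  88  65  60  65  84 109 124 130  99  66  62  62  65  65]
 [117  68  67  63  63  72 109 124 130 100  64  63  58  61  67]
 [115  61  62  62  65  76  92  96 110  89  61  62  62  61  63]
 [110  62  62  70  60  75  89  94  99  82  63  63  62  60  64]
 [103  63  63  65  63  72  88  97 100  95  64  66  64  59  61]
 [ 70  66  65  68  6
[... 252 characters left out ...]
2  81  91 103 106 103  64  68  64  67  67]
 [ 10   9  13  19  22  26  16  11  21  21  13  17   6  14  19]
 [ 26  23  18  30  36  25  24  23  23  23  33  30  23  22  24]
 [ 33  30  29  32  31  32  34  32  38  28  27  31  31  28  35]
 [ 30  26  23  20  20  32  22  24  18  28  27  23  30  25  28]]
[-34.1 185.7  94.6] [ 0.086 -0.07   0.003  0.01   0.024  0.022]
per row mm 10.3 deg 0.1
per row mm 0.0 deg 0.0
[0.0, -0.0, -0.1],[0.08, 0.01, 1.03]
[0.0, -0.1, -0.1],[0.15, 0.02, 2.05]
[0.1, -0.1, -0.2],[0.23, 0.04, 3.08]
[0.1, -0.1, -0.3],[0.3, 0.05, 4.1]
[0.1, -0.1, -0.3],[0.38, 0.06, 5.13]
[0.1, -0.2, -0.4],[0.45, 0.07, 6.15]
[0.1, -0.2, -0.4],[0.45, 0.07, 6.15]
[0.1, -0.2, -0.4],[0.45, 0.07, 6.15]
```

carry_out(steps=[[[0,0,0],[0,0,1],255],[[0,0,0],[0.1,0,2.5],255],[[0,0,0],[0.2,0,4],255],[[0,0,0],[0.3,0,5.5],255],[[0,0,0],[0.4,0,6],255],[[0,0,0],[0.4,0,6],255],[[0,0,0],[0.4,0,6],255],[[0,0,0],[0.4,0,6],255]])

```text
clock: 11.55
tcp_pos: [0.4556, 0.0063, 0.1947]
orientation: [-0.241, 0.356, 0.863, 0.266]
wrist_force: [-0.7, 0.4, -0.6]
finger_gap: 0.017
grip_force: 69.0
```

Run:
```python
from seam import *
n,s=nose(); print(n,s['qvel'].round(3),s['wrist_force'].round(2),s['joint_pos'].round(2)); print((F.T@rot(s['orientation'])@N*1000).round(1), (F.T@pose(-11,187,6,12,0)[1]@N*1000).round(1))
wp([(*pose(-8.7,184,2,12,0),6),(*pose(-8.7,184,2,12,0),2)])
```

```text
[-14.5 185.4  38.6] [-0.006  0.005 -0.     0.001  0.001 -0.   ] [-0.75  0.4  -0.61] [-0.48  0.49 -0.03  1.63  0.47  0.16]
[  21.3   -1.8 -119.2] [  21.6   -1.7 -119.1]
per row mm 6.2 deg 0.0
per row mm 0.0 deg 0.0
[-0.0, 0.0, 0.0],[-0.04, 0.01, 0.62]
[-0.0, 0.0, 0.1],[-0.08, 0.01, 1.23]
[-0.0, 0.1, 0.1],[-0.13, 0.02, 1.85]
[-0.0, 0.1, 0.1],[-0.17, 0.02, 2.47]
[-0.0, 0.1, 0.1],[-0.21, 0.03, 3.09]
[-0.0, 0.1, 0.2],[-0.25, 0.04, 3.7]
[-0.0, 0.1, 0.2],[-0.25, 0.04, 3.7]
[-0.0, 0.1, 0.2],[-0.25, 0.04, 3.7]
```

carry_out(steps=[[[0,0,0],[0,0,0.7],255],[[0,0,0],[-0.1,0,1.4],255],[[0,0,0],[-0.1,0,2.1],255],[[0,0,0],[-0.2,0,2.7],255],[[0,0,0],[-0.2,0,3.2],255],[[0,0,0],[-0.25,0,3.6],255],[[0,0,0],[-0.25,0,3.7],255],[[0,0,0],[-0.25,0,3.7],255]])

```text
clock: 12.55
tcp_pos: [0.4484, 0.0286, 0.1656]
orientation: [-0.241, 0.356, 0.863, 0.266]
wrist_force: [-0.3, 0.2, 0.3]
finger_gap: 0.0171
grip_force: 69.1
```

Run:
```python
from seam import *
n,s=nose(); print(n,s['qvel'].round(3),(s['wrist_force']@F).round(2))
out=[]
for k in("scene","side"):
    p,d=env.read_camera(k); c=env.get_calibration(k); o=CORN+F@[-.02,.15,.02]; q=rot(c['orientation']).T@(o-c['origin']); u=int(c['cx']+c['fx']*q[0]/-q[2]); v=int(c['cy']-c['fy']*q[1]/-q[2])
    out.append(cv2.convertScaleAbs(cv2.resize(p[v-40:v+40,u-40:u+40,::-1],(400,400),interpolation=cv2.INTER_CUBIC),alpha=2))
cv2.imwrite("pics/touch.png",np.hstack(out))
wp([(*pose(-8.7,108,2,12,6),8)])
```

```text
[ -8.7 184.6   1.7] [-0.002  0.002  0.004  0.001 -0.001  0.   ] [0.4  0.21 0.17]
per row mm 8.0 deg 0.8
[-0.7, -0.3, -0.3],[-0.34, 0.72, 0.01]
[-1.3, -0.6, -0.5],[-0.69, 1.45, 0.02]
[-2.0, -0.9, -0.8],[-1.03, 2.17, 0.02]
[-2.7, -1.3, -1.1],[-1.38, 2.89, 0.03]
[-3.3, -1.6, -1.3],[-1.72, 3.61, 0.04]
[-4.0, -1.9, -1.6],[-2.07, 4.34, 0.05]
[-4.6, -2.2, -1.9],[-2.41, 5.06, 0.06]
[-5.3, -2.5, -2.1],[-2.75, 5.78, 0.06]
```

View pics/touch.png

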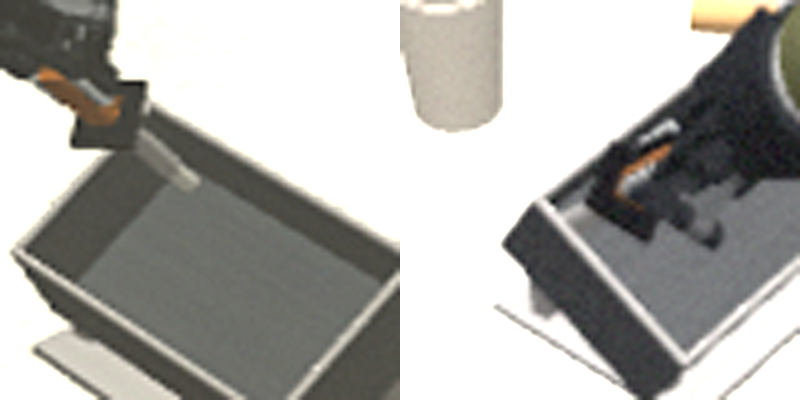

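The scene crop shows the nose at (190,182), resting in the upper seam near the near end. Wrist force along the floor normal rose by about 1 N against free air, so it is touching. Now I'll run along the seam.

Run:
```python
from seam import *
wp([(*pose(-8.7,134,2,12,4),8)])
```

```text
per row mm 5.3 deg 0.5
[-0.4, -0.2, -0.2],[-0.23, 0.48, 0.0]
[-0.9, -0.4, -0.3],[-0.45, 0.95, 0.01]
[-1.3, -0.6, -0.5],[-0.68, 1.43, 0.01]
[-1.8, -0.8, -0.7],[-0.91, 1.91, 0.01]
[-2.2, -1.0, -0.9],[-1.14, 2.38, 0.01]
[-2.7, -1.2, -1.0],[-1.36, 2.86, 0.02]
[-3.1, -1.4, -1.2],[-1.59, 3.33, 0.02]
[-3.6, -1.6, -1.4],[-1.82, 3.81, 0.02]
```

carry_out(steps=[[[-0.4,-0.2,-0.2],[-0.23,0.48,0],255],[[-0.9,-0.4,-0.3],[-0.45,0.95,0],255],[[-1.3,-0.6,-0.5],[-0.68,1.43,0],255],[[-1.8,-0.8,-0.7],[-0.91,1.91,0.01],255],[[-2.2,-1,-0.9],[-1.14,2.38,0.01],255],[[-2.7,-1.2,-1],[-1.36,2.86,0.02],255],[[-3.1,-1.4,-1.2],[-1.59,3.33,0.02],255],[[-3.6,-1.6,-1.4],[-1.82,3.81,0.02],255]])

```text
clock: 13.65
tcp_pos: [0.4885, 0.0431, 0.1653]
orientation: [-0.214, 0.357, 0.862, 0.291]
wrist_force: [0.4, -0.0, 0.3]
finger_gap: 0.0169
grip_force: 69.1
```

Run:
```python
from seam import *
n,s=nose(); print(n,(s['wrist_force']@F).round(2),s['clock'])
wp([(*pose(-8.9,88,1.8,12,7),8)],start=pose(-8.7,134,2,12,4))
```

```text
[ -8.7 133.5   1.9] [ 0.01 -0.35  0.32] 13.65
per row mm 5.0 deg 0.4
[-0.3, -0.2, -0.1],[-0.23, 0.44, 0.04]
[-0.7, -0.3, -0.3],[-0.45, 0.88, 0.09]
[-1.0, -0.5, -0.4],[-0.68, 1.32, 0.13]
[-1.3, -0.7, -0.6],[-0.9, 1.76, 0.18]
[-1.6, -0.8, -0.7],[-1.13, 2.2, 0.22]
[-2.0, -1.0, -0.9],[-1.35, 2.64, 0.27]
[-2.3, -1.2, -1.0],[-1.58, 3.09, 0.31]
[-2.6, -1.3, -1.1],[-1.81, 3.53, 0.35]
```

carry_out(steps=[[[-0.3,-0.2,-0.1],[-0.23,0.44,0.05],255],[[-0.7,-0.3,-0.3],[-0.45,0.88,0.09],255],[[-1,-0.5,-0.4],[-0.68,1.32,0.13],255],[[-1.3,-0.7,-0.6],[-0.9,1.76,0.18],255],[[-1.6,-0.8,-0.7],[-1.13,2.2,0.22],255],[[-2,-1,-0.9],[-1.35,2.64,0.27],255],[[-2.3,-1.2,-1],[-1.58,3.09,0.31],255],[[-2.6,-1.3,-1.1],[-1.81,3.53,0.35],255]])

```text
clock: 14.65
tcp_pos: [0.5258, 0.0569, 0.1645]
orientation: [-0.194, 0.356, 0.861, 0.308]
wrist_force: [-0.3, 0.2, -0.2]
finger_gap: 0.0171
grip_force: 69.1
```

Run:
```python
from seam import *
n,s=nose(); print(n,(s['wrist_force']@F).round(2),s['clock'])
wp([(*pose(-9,44,1.8,12,10),8)])
```

```text
[-8.8 87.6  1.7] [ 0.16  0.24 -0.28] 14.65
per row mm 4.7 deg 0.4
[-0.3, -0.2, -0.1],[-0.22, 0.41, 0.07]
[-0.6, -0.4, -0.3],[-0.44, 0.82, 0.13]
[-1.0, -0.5, -0.4],[-0.65, 1.23, 0.2]
[-1.3, -0.7, -0.6],[-0.87, 1.64, 0.27]
[-1.6, -0.9, -0.7],[-1.09, 2.05, 0.33]
[-1.9, -1.1, -0.8],[-1.31, 2.46, 0.4]
[-2.2, -1.3, -1.0],[-1.52, 2.86, 0.47]
[-2.5, -1.5, -1.1],[-1.74, 3.27, 0.53]
```

Run:
```python
from seam import *
w=env.get_calibration("wrist");p,d=env.read_camera("wrist"); np.save("pics/w5P.npy",cloud(w,d))
R_=rot(w['orientation'])
for z in (.121,.116):
    s=env.get_state();T=rot(s['orientation']);q=R_.T@(s['tcp_pos']+T@[-.004,0,z]-w['origin']);print(z,w['cx']+w['fx']*q[0]/-q[2],w['cy']-w['fy']*q[1]/-q[2],-q[2])
a=cv2.imread("pics/w4.png")[220:256,:,2]; b=p[220:256,:,0]
print("col mean w4",a[:,325:334].mean(1).round(0).astype(int)); print("now",b[:,325:334].mean(1).round(0).astype(int))
P4=np.load("pics/w4P.npy"); 
dd=d[226:256:3,329]; print((dd*1000).round(1))
o=w['origin'];
```

```text
0.121 330.75066550668834 238.0611497582789 0.27399644731102657
0.116 330.77089921002624 240.11128123026612 0.26919331723479667
col mean w4 [ 64  66  65  65  66  64  63  63  61  92 130 136 126 125 124 123 125 125
 115  99  97  97  97  98  97  97  98  97  98  98  98  99  98 103  85  12]
now [136 125 112  97  86  79  75  73  75  70 102 148 163 154 149 148 149 147
 133 116 115 115 116 117 116 116 117 115 116 116 115 117 117 122 100  16]
[216.6 274.4 266.4 260.2 253.  241.9 235.5 230.4 224.  218.3]
```

The wrist image shows the white tip about 1 px shorter than in free air, so the spring is in by roughly 2.5–3 mm and the nose is in contact. I'll continue, pressing 1 mm more.

carry_out(steps=[[[-0.3,-0.2,-0.1],[-0.22,0.41,0.1],255],[[-0.6,-0.4,-0.3],[-0.44,0.82,0.2],255],[[-1,-0.5,-0.4],[-0.65,1.23,0.28],255],[[-1.3,-0.7,-0.6],[-0.87,1.64,0.35],255],[[-1.6,-0.9,-0.7],[-1.09,2.05,0.42],255],[[-1.9,-1.1,-0.8],[-1.31,2.46,0.49],255],[[-2.2,-1.3,-1],[-1.52,2.86,0.56],255],[[-2.5,-1.5,-1.1],[-1.74,3.27,0.62],255]])

```text
clock: 15.7
tcp_pos: [0.5607, 0.0706, 0.1632]
orientation: [-0.171, 0.356, 0.859, 0.324]
wrist_force: [-1.8, -0.8, 0.0]
finger_gap: 0.017
grip_force: 69.1
```

Run:
```python
from seam import *
n,s=nose(); print(n,(s['wrist_force']@F).round(2),s['clock'])
wp([(*pose(-9,8.5,1,12,14),8)])
```

```text
[-8.9 44.   0.9] [-0.14  1.93  0.1 ] 15.7
per row mm 3.4 deg 0.5
[-0.4, -0.2, -0.2],[-0.16, 0.29, 0.08]
[-0.9, -0.5, -0.4],[-0.33, 0.58, 0.16]
[-1.3, -0.7, -0.6],[-0.49, 0.87, 0.24]
[-1.7, -1.0, -0.8],[-0.65, 1.16, 0.32]
[-2.2, -1.2, -1.0],[-0.82, 1.45, 0.4]
[-2.6, -1.4, -1.2],[-0.98, 1.74, 0.48]
[-3.0, -1.7, -1.4],[-1.14, 2.03, 0.56]
[-3.4, -1.9, -1.6],[-1.31, 2.31, 0.64]
```

carry_out(steps=[[[-0.4,-0.2,-0.2],[-0.16,0.29,0.08],255],[[-0.9,-0.5,-0.4],[-0.33,0.58,0.16],255],[[-1.3,-0.7,-0.6],[-0.49,0.87,0.24],255],[[-1.7,-1,-0.8],[-0.65,1.16,0.32],255],[[-2.2,-1.2,-1],[-0.82,1.45,0.4],255],[[-2.6,-1.4,-1.2],[-0.98,1.74,0.48],255],[[-3,-1.7,-1.4],[-1.14,2.03,0.56],255],[[-3.4,-1.9,-1.6],[-1.31,2.31,0.64],255]])

```text
clock: 16.7
tcp_pos: [0.5859, 0.0807, 0.1616]
orientation: [-0.142, 0.354, 0.857, 0.346]
wrist_force: [0.3, -0.8, 0.3]
finger_gap: 0.0173
grip_force: 69.1
```

Run:
```python
from seam import *
n,s=nose(); print(n,(s['wrist_force']@F).round(2),s['clock'])
wp([(*pose(-9,8,1,12,14),1),(*pose(-40,7.5,1,7,14),7)])
```

```text
[-9.1  8.7  0.9] [-0.63 -0.01  0.71] 16.7
per row mm 0.6 deg 0.1
per row mm 3.0 deg 0.7
[-0.0, -0.0, 0.1],[-0.03, 0.05, 0.01]
[0.3, -0.6, -0.0],[-0.28, -0.07, -0.07]
[0.6, -1.2, -0.1],[-0.54, -0.2, -0.15]
[0.9, -1.8, -0.2],[-0.8, -0.33, -0.22]
[1.3, -2.5, -0.3],[-1.06, -0.46, -0.3]
[1.6, -3.1, -0.4],[-1.32, -0.59, -0.38]
[1.9, -3.7, -0.4],[-1.57, -0.72, -0.46]
[2.2, -4.3, -0.5],[-1.83, -0.84, -0.53]
```

carry_out(steps=[[[0,0,0],[-0.03,0.04,0.01],255],[[0.3,-0.6,0],[-0.28,-0.07,-0.07],255],[[0.6,-1.2,-0.1],[-0.54,-0.2,-0.15],255],[[0.9,-1.8,-0.2],[-0.8,-0.33,-0.22],255],[[1.3,-2.5,-0.3],[-1.06,-0.46,-0.3],255],[[1.6,-3.1,-0.4],[-1.32,-0.59,-0.38],255],[[1.9,-3.7,-0.4],[-1.57,-0.72,-0.46],255],[[2.2,-4.3,-0.5],[-1.83,-0.84,-0.53],255]])

```text
clock: 17.7
tcp_pos: [0.5928, 0.0632, 0.1523]
orientation: [-0.115, 0.361, 0.87, 0.316]
wrist_force: [-0.8, -0.1, -0.4]
finger_gap: 0.0174
grip_force: 69.1
```

Run:
```python
from seam import *
n,s=nose(); print(n,(s['wrist_force']@F).round(2),s['clock'])
wp([(*pose(-70,8,.8,0,14),8)])
```

```text
[-40.2   7.7   1. ] [-0.05  0.78 -0.46] 17.7
per row mm 1.9 deg 0.9
[0.4, -0.7, -0.1],[-0.17, -0.09, -0.03]
[0.8, -1.5, -0.2],[-0.33, -0.19, -0.05]
[1.2, -2.2, -0.3],[-0.5, -0.28, -0.08]
[1.6, -3.0, -0.4],[-0.67, -0.38, -0.11]
[2.0, -3.7, -0.5],[-0.84, -0.47, -0.13]
[2.4, -4.5, -0.6],[-1.0, -0.57, -0.16]
[2.8, -5.2, -0.7],[-1.17, -0.66, -0.19]
[3.2, -5.9, -0.8],[-1.34, -0.76, -0.22]
```

carry_out(steps=[[[0.4,-0.7,-0.1],[-0.17,-0.09,-0.03],255],[[0.8,-1.5,-0.2],[-0.33,-0.19,-0.05],255],[[1.2,-2.2,-0.3],[-0.5,-0.28,-0.08],255],[[1.6,-3,-0.4],[-0.67,-0.38,-0.11],255],[[2,-3.7,-0.5],[-0.84,-0.47,-0.13],255],[[2.4,-4.5,-0.6],[-1,-0.57,-0.16],255],[[2.8,-5.2,-0.7],[-1.17,-0.66,-0.19],255],[[3.2,-5.9,-0.8],[-1.34,-0.76,-0.22],255]])

```text
clock: 18.7
tcp_pos: [0.597, 0.0503, 0.1447]
orientation: [-0.078, 0.367, 0.886, 0.273]
wrist_force: [0.5, -0.5, 0.5]
finger_gap: 0.0171
grip_force: 69.1
```

Run:
```python
from seam import *
n,s=nose(); print(n,(s['wrist_force']@F).round(2),s['clock'])
wp([(*pose(-96,8,.8,-6,14),7),(*pose(-96,8,.8,-6,14),1)])
p,d=env.read_camera("wrist"); print("tip col",p[222:256,325:334,0].mean(1).round(0).astype(int))
```

```text
[-69.9   8.    0.9] [-0.3  -0.32  0.75] 18.7
per row mm 2.0 deg 0.8
per row mm 0.0 deg 0.0
[0.4, -0.7, -0.1],[-0.17, -0.1, 0.01]
[0.8, -1.5, -0.2],[-0.34, -0.19, 0.03]
[1.2, -2.2, -0.3],[-0.52, -0.29, 0.04]
[1.7, -2.9, -0.4],[-0.69, -0.38, 0.06]
[2.1, -3.6, -0.5],[-0.86, -0.48, 0.07]
[2.5, -4.4, -0.6],[-1.03, -0.58, 0.09]
[2.9, -5.1, -0.7],[-1.2, -0.67, 0.1]
[2.9, -5.1, -0.7],[-1.2, -0.67, 0.1]
tip col [ 83  82  81  81  81  82  81  80  85 126 160 156 145 142 143 141 125 109
 111 111 112 112 111 111 111 112 110 110 112 111 114 108  76  19]
```

carry_out(steps=[[[0.4,-0.7,-0.1],[-0.17,-0.1,0.01],255],[[0.8,-1.5,-0.2],[-0.34,-0.19,0.03],255],[[1.2,-2.2,-0.3],[-0.52,-0.29,0.04],255],[[1.7,-2.9,-0.4],[-0.69,-0.38,0.06],255],[[2.1,-3.6,-0.5],[-0.86,-0.48,0.07],255],[[2.5,-4.4,-0.6],[-1.03,-0.58,0.09],255],[[2.9,-5.1,-0.7],[-1.2,-0.67,0.1],255],[[2.9,-5.1,-0.7],[-1.25,-0.69,0.1],255]])

```text
clock: 19.75
tcp_pos: [0.6011, 0.0393, 0.1367]
orientation: [-0.046, 0.371, 0.897, 0.235]
wrist_force: [0.1, -1.2, 0.5]
finger_gap: 0.0172
grip_force: 69.0
```

Run:
```python
from seam import *
n,s=nose(); print(n,(s['wrist_force']@F).round(2),s['clock'])
p,d=env.read_camera("wrist"); print("tip col",p[222:256,325:334,0].mean(1).round(0).astype(int))
P1=pose(-85,25,1,-6,14,back=110); P2=(np.array([.58,-.10,.33]),ori(-25,0)); print(P1[0])
wp([(*P1,5),(P1[0]+[0,0,.06],down(135),3)])
print("grasp-frame return: TCP over stand", rot(s['orientation'])@[0,0,1])
```

```text
[-96.4   8.    0.8] [-0.73  0.3   1.03] 19.75
tip col [ 83  84  83  82  84  83  84  80  80 113 152 151 140 136 137 135 123 107
 105 106 106 107 107 107 107 105 107 107 106 107 108 105  72  18]
[ 0.57170489 -0.00731553  0.24004937]
per row mm 23.4 deg 0.0
per row mm 20.0 deg 9.2
[0.0, -0.0, 0.0],[0.36, -0.18, -2.31]
[0.0, -0.0, 0.0],[0.71, -0.35, -4.62]
[0.0, -0.0, 0.0],[1.07, -0.53, -6.93]
[0.0, -0.0, 0.0],[1.42, -0.71, -9.23]
[0.0, -0.0, 0.0],[1.78, -0.89, -11.54]
[7.7, -5.1, 0.0],[2.29, -0.11, -13.31]
[15.4, -10.2, 0.0],[2.81, 0.66, -15.09]
[23.1, -15.3, 0.0],[3.32, 1.44, -16.86]
grasp-frame return: TCP over stand [ 0.09167385  0.45532502 -0.88559304]
```

carry_out(steps=[[[0,0,0],[0,0,-0.8],255],[[0,0,0],[0.3,-0.1,-2],255],[[0,0,0],[0.7,-0.3,-4],255],[[0,0,0],[1.2,-0.5,-7],255],[[0,0,0],[1.8,-0.9,-11.5],255],[[7.7,-5.1,0],[2.3,-0.1,-13.3],255],[[15.4,-10.2,0],[2.8,0.7,-15],255],[[23,-15.3,0],[3.3,1.4,-17],255]])

```text
clock: 20.8
tcp_pos: [0.5712, -0.0091, 0.3035]
orientation: [0.001, 0.383, 0.924, -0.001]
wrist_force: [0.2, 0.5, -1.2]
finger_gap: 0.0173
grip_force: 68.9
```

Run:
```python
from seam import *
n,s=nose(); print(n,s['tcp_pos'],s['joint_pos'].round(2)); print(rot(s['orientation']).round(3))
wp([((.5172,-.2388,.30),down(134.7),6),((.5172,-.2388,.30),down(134.7),2)])
```

```text
[-91.8  81.7 176.2] [ 0.57119643 -0.0090616   0.30351218] [-0.15  0.3   0.2   1.47 -0.    0.63]
[[-0.707  0.708  0.002]
 [ 0.708  0.707 -0.003]
 [-0.004 -0.001 -1.   ]]
per row mm 39.3 deg 0.1
per row mm 0.0 deg 0.0
[-0.0, 0.0, 0.0],[-2.07, -3.34, 0.07]
[-0.0, 0.1, 0.1],[-4.15, -6.68, 0.14]
[-0.0, 0.1, 0.1],[-6.22, -10.03, 0.21]
[-0.0, 0.1, 0.2],[-8.29, -13.37, 0.28]
[-0.1, 0.2, 0.2],[-10.37, -16.71, 0.35]
[-0.1, 0.2, 0.3],[-12.44, -20.05, 0.42]
[-0.1, 0.2, 0.3],[-12.44, -20.05, 0.42]
[-0.1, 0.2, 0.3],[-12.44, -20.05, 0.42]
```

carry_out(steps=[[[0,0,0],[0,0,-4],255],[[0,0,0],[-3,-5,-5],255],[[0,0,0],[-6.2,-10,-5],255],[[0,0,0],[-9.3,-15,-5],255],[[0,0,0],[-12,-19.3,-4],255],[[0,0,0],[-12.4,-20,-2],255],[[0,0,0],[-12.4,-20,0.4],255],[[0,0,0],[-12.4,-20,0.4],255]])

```text
clock: 21.8
tcp_pos: [0.5164, -0.2372, 0.2955]
orientation: [-0.002, 0.383, 0.924, 0.001]
wrist_force: [-0.2, 0.3, -0.2]
finger_gap: 0.017
grip_force: 69.0
```

carry_out(steps=[[[0,0,0],[0,0,0],255],[[0,0,0],[0,0,0],255],[[0,0,0],[0,0,0],255],[[0,0,0],[0,0,0],255],[[0,0,0],[0,0,0],255],[[0,0,0],[0,0,0],255],[[0,0,0],[0,0,0],255],[[0,0,0],[0,0,0],255]])

```text
clock: 22.8
tcp_pos: [0.5179, -0.2374, 0.2967]
orientation: [-0.0, 0.382, 0.924, 0.001]
wrist_force: [-0.0, 0.0, -0.6]
finger_gap: 0.0173
grip_force: 69.0
```

Run:
```python
from seam import *
s=env.get_state(); T=rot(s['orientation']); w=env.get_calibration("wrist"); p,d=env.read_camera("wrist"); P=cloud(w,d)
print(s['tcp_pos'],s['qvel'].round(3)); print(T.round(4)); print("nose",s['tcp_pos']+T@N)
cv2.imwrite("pics/w6.png",p[:,:,::-1])
L=(P-s['tcp_pos'])@T*1000; m=(P[...,2]>.119)&(P[...,2]<.130)&(np.hypot(P[...,0]-.51,P[...,1]+.235)<.075)&(p.max(2)>60)&(np.ptp(p.astype(int),axis=2)<25)
q=L[m]; print(m.sum(),"x range",np.percentile(q[:,0],[1,99]).round(1),"y range",np.percentile(q[:,1],[1,50,99]).round(1))
for x0 in range(-40,50,10):
    r=q[(q[:,0]>x0)&(q[:,0]<x0+10)]
    if len(r)>5: l=r[r[:,1]<0][:,1]; g=r[r[:,1]>=0][:,1]; print(x0,len(r),[np.percentile(k,[2,98]).round(1) for k in(l,g) if len(k)])
print("want shift tool", T.T@(np.array([.5199,-.2416,0])-s['tcp_pos']-T@N)*1000)
```

```text
[ 0.51785985 -0.23740468  0.29672664] [-0.001 -0.    -0.001  0.    -0.001 -0.   ]
[[-7.075e-01  7.068e-01  4.000e-04]
 [ 7.068e-01  7.075e-01  1.600e-03]
 [ 9.000e-04  1.400e-03 -1.000e+00]]
nose [ 0.5207367  -0.24003323  0.17572328]
3713 x range [-31.8  46.2] y range [-26.4  -3.6  22.3]
-40 98 [array([-23.6, -12.2]), array([11.9, 23.5])]
-30 353 [array([-24.3, -12.8]), array([11.8, 23.4])]
-20 353 [array([-24.9, -13.5]), array([10.9, 22.3])]
-10 363 [array([-25.5, -13.6]), array([10.8, 22.1])]
0 371 [array([-26.1, -14.2]), array([ 9.9, 21.9])]
10 395 [array([-26.6, -14.8]), array([ 9.8, 21. ])]
20 673 [array([-26.6,  -0.9]), array([ 0.3, 20.7])]
30 750 [array([-27.1,  -0.5]), array([ 0.3, 19.7])]
40 357 [array([-19.1,  -0.5]), array([ 0.2, 10.3])]
want shift tool [ -0.67078724  -1.95190793 175.72013239]
```

View pics/w6.png

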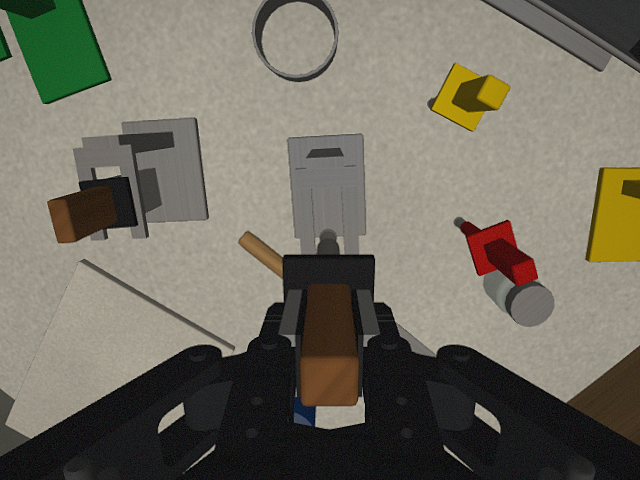

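The wrist view shows the pen above its own fork, with the prongs on either side of the nose at (328,242). The gap centre is 1.5 mm towards tool -y, so I'll correct for that and lower the pen.

carry_out(steps=[[[0,0,0],[0,-0.17,1.5],255],[[0,0,0],[0,-0.17,4],255],[[0,0,0],[0,-0.17,6.5],255],[[0,0,0],[0,-0.17,9],255],[[0,0,0],[0,-0.17,11.5],255],[[0,0,0],[0,-0.17,13.5],255],[[0,0,0],[0,-0.17,14.3],255],[[0,0,0],[0,-0.17,14.3],255]])

```text
clock: 23.85
tcp_pos: [0.5166, -0.2383, 0.1536]
orientation: [-0.0, 0.382, 0.924, 0.001]
wrist_force: [-1.1, -0.3, -0.8]
finger_gap: 0.0167
grip_force: 69.2
```

carry_out(steps=[[[0,0,0],[0,0,0],255],[[0,0,0],[0,0,0],255],[[0,0,0],[0,0,0.1],255],[[0,0,0],[0,0,0.2],255],[[0,0,0],[0,0,0.2],255],[[0,0,0],[0,0,0.3],255],[[0,0,0],[0,0,0.3],255],[[0,0,0],[0,0,0.3],255]])

```text
clock: 24.85
tcp_pos: [0.5167, -0.2384, 0.1508]
orientation: [-0.0, 0.382, 0.924, 0.001]
wrist_force: [0.4, 1.1, -0.4]
finger_gap: 0.0168
grip_force: 69.2
```

carry_out(steps=[[[0,0,0],[0,0,0.1],255],[[0,0,0],[0,0,0.1],255],[[0,0,0],[0,0,0.1],255],[[0,0,0],[0,0,0.15],255],[[0,0,0],[0,0,0.15],255],[[0,0,0],[0,0,0.15],255],[[0,0,0],[0,0,0.15],255],[[0,0,0],[0,0,0.15],255]])

```text
clock: 25.85
tcp_pos: [0.5168, -0.2384, 0.15]
orientation: [0.0, 0.382, 0.924, 0.001]
wrist_force: [-1.4, 0.2, 6.2]
finger_gap: 0.0174
grip_force: 70.1
```

carry_out(steps=[[[0,0,0],[0,0,0],200],[[0,0,0],[0,0,0],180],[[0,0,0],[0,0,0],150],[[0,0,0],[0,0,0],120],[[0,0,0],[0,0,0],80],[[0,0,0],[0,0,0],40],[[0,0,0],[0,0,0],0],[[0,0,0],[0,0,0],0]])

```text
clock: 26.85
tcp_pos: [0.5167, -0.2384, 0.1493]
orientation: [-0.0, 0.382, 0.924, 0.001]
wrist_force: [0.1, 0.5, -0.5]
finger_gap: 0.0851
grip_force: 0.0
```

carry_out(steps=[[[0,0,0],[0,0,0],0],[[0,0,0],[0,0,-0.5],0],[[0,0,0],[0,0,-2],0],[[0,0,0],[0,0,-5],0],[[0,0,0],[0,0,-9],0],[[0,0,0],[0,0,-13],0],[[0,0,0],[0,0,-15],0],[[0,0,0],[0,0,-15],0]])

```text
clock: 27.85
tcp_pos: [0.5176, -0.2392, 0.3022]
orientation: [0.002, 0.382, 0.924, 0.0]
wrist_force: [-0.1, -0.1, -0.8]
finger_gap: 0.0854
grip_force: 0.0
```

Run:
```python
from seam import *
s=env.get_state(); w=env.get_calibration("wrist"); p,d=env.read_camera("wrist"); P=cloud(w,d)
print(s['tcp_pos'],s['clock'],s['finger_gap'])
i=p.astype(int); m0=(np.hypot(P[...,0]-.52,P[...,1]+.2416)<.045)
for k,m in (("top",(i[...,0]>i[...,2]+25)&(P[...,2]>.184)&m0),("collar",(i.max(2)<50)&(P[...,2]>.12)&(P[...,2]<.14)&m0)):
    r=cv2.minAreaRect(P[m][:,:2].astype(np.float32)*1000); print(k,m.sum(),[np.round(x,1) for x in r],np.median(P[m][:,2]).round(4))
a,d=env.read_camera("side"); cv2.imwrite("pics/end.png",np.hstack([cv2.resize(p[100:340,200:520,::-1],(400,300)),cv2.resize(a[230:400,300:500,::-1],(400,300))]))
```

```text
[ 0.51762897 -0.23919846  0.30215495] 27.85 0.08543288257534842
top 697 [array([ 518.6, -241.3]), array([17.4, 17.4]), np.float64(44.5)] 0.1896
collar 1522 [array([ 518.7, -240.9]), array([39.8, 38.9]), np.float64(45.0)] 0.1308
```

View pics/end.png

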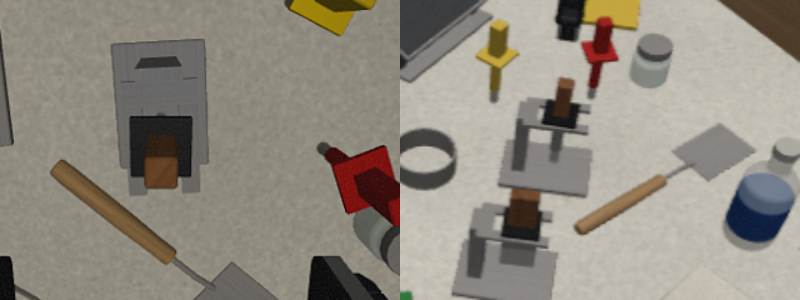

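The final picture shows the pen hanging upright in its own fork, about 1 mm from where it began: collar at (160,147) in the left crop, pen at (565,105) in the right crop. The brush is untouched at (523,215).

```bash
python3 -c "
from workcell import env
print(env.hand_in())"
```

```text
the job is handed in; nothing more can be done
None
```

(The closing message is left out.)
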